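# Sort cleaned dental instruments into the steriliser trays

## Task

Sort the cleaned dental pieces into the steel trays for the steriliser: lay both hand instruments (mouth mirror and scaler) flat on the floor of the long tray, not one on top of the other, stand both bur blocks upright on the floor of the square tray with the burs up, and set the little cup upright in the round dish. Leave the roll of tape and the amber jar where they are, and let go of everything at the end.

Things in the scene. Friction and masses are not known exactly. Their poses are not given: they have to be found in the camera images.
- long_tray: Long shallow rectangular stainless tray, fixed to the table: outside 223 mm (its x axis) by 133 mm (its y axis), 18 mm high, walls 4 mm, floor 4 mm thick (inside 215 x 125 mm). Origin: centre of its underside, on the table; z up. Takes the hand instruments.
- square_tray: Square shallow stainless tray, fixed to the table: outside 158 x 158 mm, 18 mm high, walls 4 mm, floor 4 mm thick (inside 150 x 150 mm). Origin: centre of its underside, on the table; x and y axes parallel to its sides; z up. Takes the bur blocks.
- round_dish: Small round stainless dish, fixed to the table: outside diameter 94 mm at the foot and 100 mm at the rim, 14 mm high, wall and floor 4 mm thick. Origin: centre of its underside, on the table; z up. Takes the cup.
- mouth_mirror: Hand instrument: dental mouth mirror, stainless steel, 160 mm long, lying flat. Straight handle 10 x 10 mm in section, from 75 mm behind the origin to 45 mm ahead of it along its x axis, then a thin neck and a round mirror 21 mm across that ends 86 mm ahead. Origin on the handle's axis, 5 mm above what it lies on. Mass about 30 g. Grip it across the handle (along its y axis) at the origin.
- scaler: Hand instrument: double-ended dental scaler, stainless steel, 166 mm long, lying flat. Straight handle 10 x 10 mm in section, 100 mm long, along its x axis and centred on the origin, with a thin hooked tip at each end (to 83 mm either way, 9 mm sideways). Origin on the handle's axis, 5 mm above what it lies on. Mass about 30 g. Grip it across the handle (along its y axis) at the origin.
- bur_block_large: Larger bur block: aluminium block 60 mm (x axis) by 28 mm (y axis), 22 mm high, with two rows of five small burs standing 12 mm out of its top. Origin: centre of its underside; z up. Mass about 80 g. Grip it across the 28 mm sides.
- bur_block_small: Smaller bur block: aluminium block 42 mm (x axis) by 28 mm (y axis), 22 mm high, with two rows of three small burs standing 12 mm out of its top. Origin: centre of its underside; z up. Mass about 80 g. Grip it across the 28 mm sides.
- cup: Small open round stainless cup, upright: 50 mm across at the rim, 48 mm at the foot, 36 mm high, wall 3 mm. Origin: centre of its underside; z up. Mass about 50 g. Can be gripped across its outside in any direction.
- tape_roll: Bystander, to be left where it is: loose roll of white tape lying flat, 64 mm outside diameter, 38 mm hole, 24 mm high. Origin: centre of its underside.
- bottle: Bystander, to be left where it is: loose small amber glass jar with a white cap, 42 mm diameter, 58 mm high. Origin: centre of its underside.
There are look-alikes about, which are no part of the job. Leave any blue look-alike of the mouth_mirror alone.

How it is judged:
By the outcome, as a careful person would: the job done as asked, in the order asked, and still so for the second after the job is handed in, with the robot touching nothing.
It also fails if it takes over 115 s, if anything falls off the work surface, if the arm or the gripper's body presses on something with over 40 N, if the wrist force passes 120 N, or if a joint passes its speed limit or range.

## Robot

A 6-joint arm with a two-finger parallel gripper is mounted at the origin on the work surface. World frame = base frame: x ahead of the robot, y to its left, z up, the work surface at z = 0. Lengths are in m, angles in rad, forces in N, time in s.
With the tool pointing down it reaches from about 0.25 to 0.725 m from the base axis. Payload 4 kg.
Tool frame: the origin (TCP) lies at the very end of the fingers, on their centre line; the grasp point (between the pads) lies 19 mm behind it (env.grip_depth is the distance from the TCP to the grasp point, in m); z points along the fingers, y is the line along which they close (so a half turn about z gives the same grasp; the last joint's range is limited). The gripper opens to 85 mm and grips with 20 to 120 N. Pads are 22 mm wide; open, the fingers measure 114 mm over their backs; the gripper's body (76 mm by 85 mm) begins 54 mm behind the grasp point. The pads swing forward as they close: fully open they stand 13 mm farther back than shut.
Start: joints at [-1.331, 0.241, 0.005, 1.335, 0, 1.571], TCP at [0.119, -0.486, 0.204] pointing down, gripper open.
Joint ranges: [-2.72, 2.72], [-1.05, 1.87], [-1.09, 1.28], [-1.99, 2.15], [-1.42, 1.44], [-3.14, 3.14]. Speed limits (rad/s): [2.79, 2.79, 3.14, 3.14, 3.14, 3.14].

## Interface

Orientations are given as a unit quaternion [x, y, z, w].
In Python, from workcell import env, cams, ticket gives the robot as it stands.
- The arm moves only by the tool play_rows, never from a script. Its argument "moves" is a list of rows, each an object of numbers: "dx", "dy", "dz": the shift along the tool's x, y, z in mm; "ax", "ay", "az": the turn, a rotation vector about the tool's x, y, z in rad. In form: [{"dx": .., "dy": .., "dz": .., "ax": .., "ay": .., "az": ..}, ...]. A call has 1 to 5 rows; each row shifts and turns the commanded pose from where the row before left it, along the tool's axes as they then stand; what a row does not reach is not made up. A row lasts 1/12 s, in which the tool goes at most 41.7 mm and 7.16 degrees, less where a joint would pass 70% of its speed; a pose out of reach is approached as far as the arm can. A call with a gripper value outside its range is refused whole. "hand" is the closure, from -1 (fully open) to 1 (shut), so that 0 is half open, set as the call begins (left out, the last holds). The fingers move at their own pace and stop on an object; the grip force is fixed at half the most. Time passes only in rows, so rows that do not move let the fingers close. It gives the time, the measured TCP pose, the force, the opening and the grip force at its end, in the units of the state.
- env.sense(): the state, without advancing time (a new reading comes with each control period).
- cams.camera(name): name is "side" or "top"; returns (picture, depth): 480x640x3 uint8, red, green, blue; 480x640 float32, m along the optical axis (not along the pixel's ray), 0 where there is no reading.
- cams.camera_info(name): a dict with "fx", "fy", "cx", "cy" (pixels), "rvec" (rotation vector, rad) and "tvec" (3), from world to camera coordinates, as OpenCV has them. Camera axes: x right, y down, z forward; pixel columns grow to the right and rows downward; lengths in m; the calibration is good to about 2 mm. A picture is of the moment at which its call begins. camera_info takes no time and is no camera call.
- ticket.finish_job(): hands the job in; it is judged then, once.
Trained networks look in the newest picture that a camera, given by its name, has taken for a name from the list of things; names that differ only in an ending like _2 or _b are one class to them, and where a whole thing is asked for, a point or a joint stands for the part that bears it (a point fixed in the world has none). Each returns a list of dicts, best first, with "conf" (0 to 1); they miss things now and then, are a little off and sometimes report something else, mostly with a low value. They report only what shows in the picture. A call takes as long as a camera call. They do not tell look-alikes from the thing itself.
- cams.find_in(name, camera): "bbox" ([left, top, right, bottom] in pixels, round what is visible of it).
- cams.outline_of(name, camera): "mask" (480x640 bool, what is visible of it) and "bbox" ([left, top, right, bottom] in pixels, round what is visible of it).
The state is a dict: "t": time; "qpos": joint angles; "joint_vel": joint speeds; "joint_torque": joint torques, N m; "tool_pos": TCP position; "orientation": TCP orientation; "wrist_force": force on the tool from outside, world axes, zero at the start; "moment": the same for the moment, N m; "finger_gap": opening from 0.0 (shut) to 1.0 (fully open); "grip_force": force on a finger pad.
Only numpy, scipy, OpenCV 4.12 (cv2) and the standard library are available. Lean on these libraries where they do the work, as an engineer would, in place of code of your own. Each camera call takes 0.05 s, during which the arm holds its last target. There are 200 camera calls.

## Working session

There is one attempt and no reset: what is moved stays moved. The work goes in short steps, Python scripts to look and compute and a tool call to move; the robot and the scene stay as the last step left them, time stands still between calls to the robot, and variables do not carry over. Pictures are saved under pics/ and viewed, at most 14 in all, crops included, and the job is handed in when it is done.

Besides the shell and the picture viewer there is one more tool, called after ">>>" as name(argument=value, ...) on one line, values as JSON. play_rows: Moves the arm, as the interface text tells. Its arguments: {"type":"object","properties":{"moves":{"type":"array","items":{"type":"object","properties":{"dx":{"type":"number"},"dy":{"type":"number"},"dz":{"type":"number"},"ax":{"type":"number"},"ay":{"type":"number"},"az":{"type":"number"}}}},"hand":{"type":"number"}},"required":["moves"]}

```bash
mkdir -p pics; ls; python3 - <<'E'
from workcell import env,cams,ticket
import cv2
for c in("top","side"):
    p,d=cams.camera(c); cv2.imwrite(f"pics/{c}0.png",p[:,:,::-1])
    print(c,cams.camera_info(c))
    for n in "long_tray square_tray round_dish mouth_mirror scaler bur_block_large bur_block_small cup tape_roll bottle".split():
        if c=="top": print(n,[(r['bbox'],round(r['conf'],2)) for r in cams.find_in(n,c)])
print(env.sense(),env.grip_depth)
E
```

```text
pics
top {'fx': 557.9678702450319, 'fy': 557.9678702450319, 'cx': 324.2261954951723, 'cy': 238.9173115811411, 'rvec': array([ 2.16140035, -2.10571479,  0.21114613]), 'tvec': array([-0.10777264,  0.51577653,  1.29411516])}
long_tray []
square_tray [([414.9, 224.8, 481.7, 290.0], 0.57)]
round_dish [([270.8, 175.5, 312.6, 213.5], 0.62), ([415.1, 224.9, 478.8, 290.1], 0.18)]
mouth_mirror [([323.2, 243.1, 333.5, 305.9], 0.77), ([516.1, 289.9, 556.4, 349.1], 0.55)]
scaler [([276.8, 254.0, 288.6, 296.0], 0.63)]
bur_block_large [([187.9, 266.1, 204.3, 292.4], 0.75)]
bur_block_small [([360.9, 269.3, 373.5, 285.2], 0.7)]
cup [([226.2, 257.6, 250.7, 279.0], 0.85)]
tape_roll [([360.9, 198.3, 386.6, 222.5], 0.69), ([70.6, 216.2, 167.7, 283.2], 0.29)]
bottle [([191.8, 189.6, 216.8, 209.6], 0.78), ([225.3, 258.2, 249.6, 278.9], 0.43)]
side {'fx': 450.4596035946466, 'fy': 450.4596035946466, 'cx': 327.31591113509654, 'cy': 242.47758963853133, 'rvec': array([ 0.72252383, -2.52040989,  1.27998857]), 'tvec': array([0.39128911, 0.24287044, 0.88926575])}
{'t': 0.6, 'qpos': array([-1.33102069e+00,  2.40572322e-01,  4.97983296e-03,  1.33518131e+00,
       -1.18754575e-05,  1.57079028e+00]), 'joint_vel': array([-7.04796165e-04, -1.55118575e-03, -1.23360400e-04, -9.07193532e-04,
        8.39838052e-05, -1.63159961e-03]), 'joint_torque': array([ 3.04542618e-04, -3.71971965e+01,  2.52572608e+01,  1.26830026e-03,
        3.61578236e-05,  2.69316985e-06]), 'tool_pos': array([ 0.11873807, -0.48569469,  0.20391259]), 'orientation': array([ 9.92821698e-01,  1.19603832e-01, -4.54810971e-06,  1.18920506e-05]), 'wrist_force': array([0.51004855, 0.03690151, 0.43851024]), 'moment': array([ 0.05673364, -0.00807979, -0.00869177]), 'grip_force': 0.0, 'finger_gap': 0.9992082865396175} 0.0187
```

View pics/top0.png

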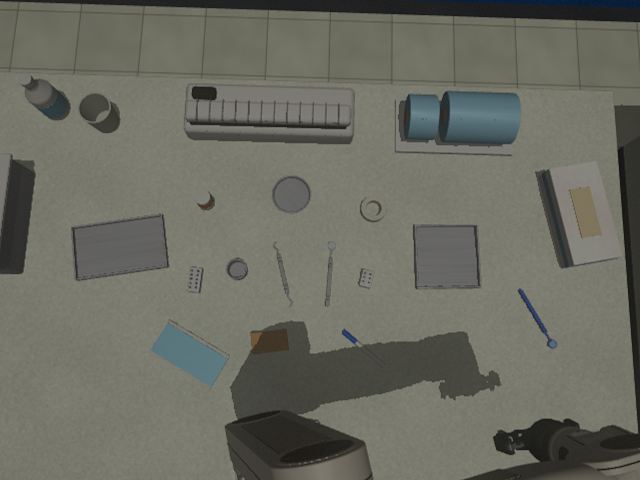

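View pics/side0.png

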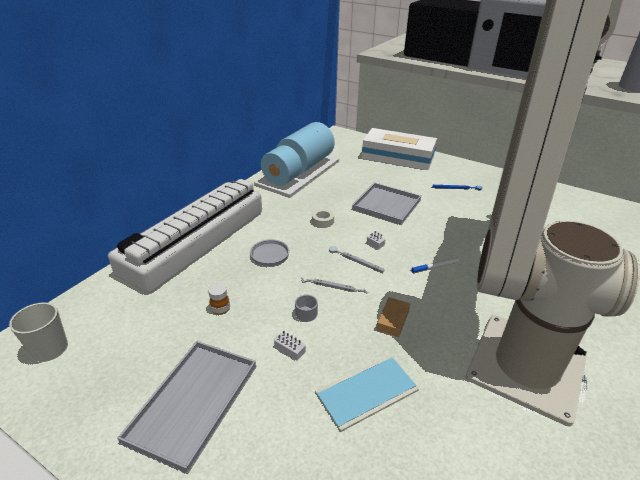

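The top view shows the long tray at (120,247), square tray (447,257), dish (291,195), large block (195,280), small block (366,279) and cup (238,269). The tape is at (372,208) and the jar at (205,200).
Candidates for the instruments:
- Steel mirror at (330,272): chosen.
- Blue mirror at (536,318): leave alone.
- Blue-and-grey pen or scalpel at (362,345): not part of the job.
- Scaler at (284,275), with a hook at each end: chosen.
- The large tumbler at (100,112) is not the cup. The small cup at (238,269) is.

```bash
cat > h.py <<'E'
from workcell import env,cams,ticket
import numpy as np,cv2
from scipy.spatial.transform import Rotation as Rn
def cloud(c,d):
    i=cams.camera_info(c);R=cv2.Rodrigues(i['rvec'])[0];v,u=np.mgrid[:480,:640]
    P=np.stack([(u-i['cx'])/i['fx']*d,(v-i['cy'])/i['fy']*d,d],-1)
    return (P-i['tvec'])@R
def plane(c,uv,z):
    i=cams.camera_info(c);R=cv2.Rodrigues(i['rvec'])[0];uv=np.atleast_2d(uv)
    r=np.c_[(uv[:,0]-i['cx'])/i['fx'],(uv[:,1]-i['cy'])/i['fy'],np.ones(len(uv))]@R
    o=-R.T@i['tvec'];return o+r*((z-o[2])/r[:,2])[:,None]
def rect(P):
    (c,(w,h),a)=cv2.minAreaRect(np.float32(P[:,:2]*1000))
    if w<h:w,h,a=h,w,a+90
    return np.round(c,1),round(w,1),round(h,1),round((a+90)%180-90,1)
E
python3 - <<'E'
from h import *
for c in("top","side"):
    p,d=cams.camera(c);X=cloud(c,d)
    fl=X[...,2][(abs(X[...,2])<.02)&(d>0)];print(c,"table z",np.median(fl),fl.std())
    for n,z in dict(mouth_mirror=.005,scaler=.005,bur_block_large=.022,bur_block_small=.022,cup=.036,round_dish=.014,square_tray=.018,long_tray=.018,tape_roll=.024,bottle=.058).items():
        for r in cams.outline_of(n,c)[:2]:
            m=r['mask'];v,u=np.nonzero(m);Q=plane(c,np.c_[u,v],z);H=X[m]
            t=H[(H[:,2]>z-.005)&(H[:,2]<z+.006)]
            print(n,round(r['conf'],2),(int(u.mean()),int(v.mean())),"plane",rect(Q),"mean",np.round(Q.mean(0)*1000,1)[:2],"| depth",rect(t) if len(t)>5 else '',len(t),np.round(t.mean(0)*1000,1) if len(t) else '',"z90",np.round(np.percentile(H[:,2],90)*1000,1))
p,d=cams.camera("top")
a=cv2.resize(p[180:320,180:390],None,fx=3.8,fy=3.8,interpolation=cv2.INTER_CUBIC);cv2.imwrite("pics/crop.png",a[:,:,::-1])
E
```

```text
top table z 0.0014550911012205711 0.003580374350501678
mouth_mirror 0.54 (536, 316) plane (array([ 346.1, -619.1]), 158.3, 20.1, 28.4) mean [ 348.8 -616.2] | depth (array([ 345.3, -617.5]), 157.3, 18.3, 28.9) 196 [ 344.1 -617.6    7.3] z90 13.6
scaler 0.76 (282, 274) plane (array([438.9,   4.8]), 91.7, 7.9, 14.6) mean [435.5   4.1] | depth (array([439.2,   4.8]), 88.2, 7.9, 14.6) 52 [434.8   3.9   8.6] z90 14.8
bur_block_large 0.7 (195, 279) plane (array([416.1, 212.6]), 60.9, 33.5, -4.2) mean [415.9 212.8] | depth (array([416.6, 214.9]), 59.4, 28.9, -2.7) 254 [416.  214.3  22.8] z90 29.1
bur_block_small 0.77 (365, 278) plane (array([ 429. , -198.4]), 43.6, 29.9, -10.5) mean [ 429.1 -198.2] | depth (array([ 430.3, -198.8]), 40.6, 28.1, -11.2) 169 [ 429.7 -198.5   22.9] z90 28.2
round_dish 0.76 (291, 193) plane (array([639.3,  -8.8]), 95.0, 92.9, -88.4) mean [638.2  -9.3] | depth (array([639. ,  -8.6]), 95.4, 94.5, -88.4) 236 [645.4  -9.6  12.8] z90 12.8
square_tray 0.65 (446, 255) plane (array([ 491.7, -397.4]), 163.7, 161.5, -88.4) mean [ 490.7 -396.9] | depth (array([ 491.8, -398.1
[... 2092 characters left out ...]
ray([ 485.6, -383.8]), 181.8, 165.8, -88.5) mean [ 483.5 -379.7] | depth (array([ 489.6, -396.9]), 166.3, 158.5, -88.4) 258 [ 486.2 -385.9   16.2] z90 15.3
long_tray 0.73 (187, 406) plane (array([487.7, 409.1]), 232.7, 145.4, -80.8) mean [483.7 421.3] | depth (array([492. , 406.1]), 225.1, 134.8, -80.0) 1186 [487.5 422.4  16.8] z90 15.6
tape_roll 0.76 (322, 217) plane (array([ 595. , -198.7]), 91.0, 59.4, -57.1) mean [ 594.8 -198.6] | depth (array([ 604.2, -213.1]), 66.4, 59.3, -61.2) 172 [ 602.7 -211.7   22.9] z90 24.5
bottle 0.82 (218, 299) plane (array([589.5, 223.7]), 94.6, 40.0, -39.4) mean [587.2 224.7] | depth (array([609.7, 204.3]), 37.4, 35.0, -59.2) 177 [609.4 205.   57.5] z90 58.2
```

View pics/crop.png

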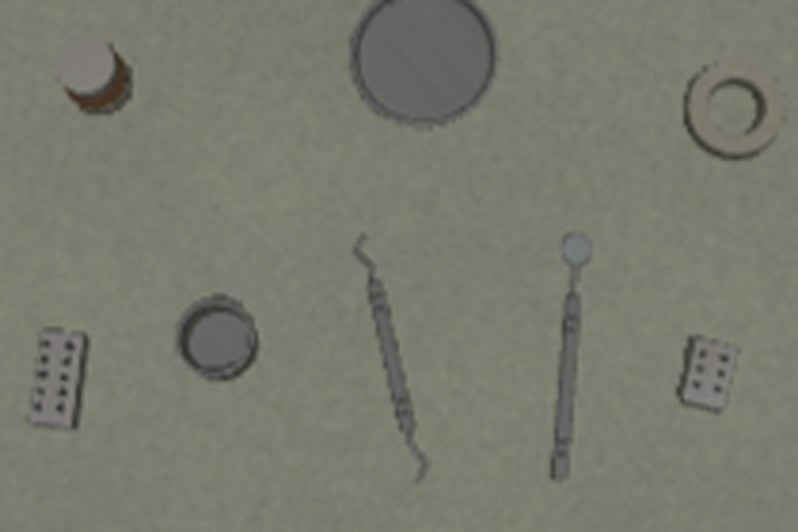

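The crop shows the steel mirror with its round head at crop (576,248) and handle end at (560,478). The scaler runs from (360,238) to (420,480), and the two blocks and the small cup are as described. The choices hold.

```bash
python3 - <<'E'
from h import *
f=lambda x,y:(180+(x+.5)/3.8-.5,180+(y+.5)/3.8-.5)
for n,a,b in(("mirror",(560,478),(573,293)),("scaler",(373,275),(410,431))):
    A,B=plane("top",[f(*a),f(*b)],.006)*1000;v=B-A;print(n,A,B,np.linalg.norm(v),np.degrees(np.arctan2(v[1],v[0])),(A+B)/2)
p,d=cams.camera("top");X=cloud("top",d)
H=X[254:284,222:256].reshape(-1,3);H=H[H[:,2]>.03];print("cup",rect(H))
m=X.reshape(-1,3)
for n,c in(("mirror",(435,-109)),("scaler",(437,5))):
  for cm in("top","side"):
    if cm=="side": p,d=cams.camera("side")
    m=cloud(cm,d).reshape(-1,3);s=m[(np.hypot(m[:,0]*1e3-c[0],m[:,1]*1e3-c[1])<42)&(abs(m[:,1]*1e3-c[1])<20)&(m[:,2]>.006)&(m[:,2]<.03)][:,:2]*1000
    vx,vy,x,y=cv2.fitLine(np.float32(s),cv2.DIST_HUBER,0,.01,.01).ravel();print(n,cm,len(s),"at x=",c[0],"y=",y+(c[0]-x)*vy/vx,np.degrees(np.arctan(vy/vx)))
E
```

```text
mirror [ 362.13533682 -105.60351875    6.        ] [ 481.8251502 -111.2315391    6.       ] 119.82205991337605 -2.692162844970087 [ 421.98024351 -108.41752892    6.        ]
scaler [490.10087736  18.86521893   6.        ] [389.63161654  -8.78750971   6.        ] 104.20530586571694 -164.6111936824607 [439.86624695   5.03885461   6.        ]
cup (array([365.5,  30.9]), 278.0, 47.0, 47.0)
mirror top 152 at x= 435 y= -109.19298 -3.4027295
mirror side 96 at x= 435 y= -106.084145 -3.2034953Traceback (most recent call last):
  File "<stdin>", line 12, in <module>
cv2.error: OpenCV(4.12.0) /io/opencv/modules/imgproc/src/linefit.cpp:50: error: (-215:Assertion failed) count > 0 in function 'fitLine2D_wods'
```

```bash
cat >> h.py <<'E'
def plan(*wps,step=38.,start=None):
    """waypoints (x,y,z mm, yaw deg) -> rows in tool axes, 5 per line"""
    s=env.sense();p=s['tool_pos']*1000;R=Rn.from_quat(s['orientation']).as_matrix()
    print("now",np.round(p,1),"yaw %.1f"%np.degrees(np.arctan2(R[1,0],R[0,0])),"tilt",np.round(R[:2,2],3),"q",np.round(s['qpos'],2),"gap %.3f grip %.1f t %.1f"%(s['finger_gap'],s['grip_force'],s['t']),"F",np.round(s['wrist_force'],1))
    R0=Rn.from_matrix(R)
    for w in wps:
        f=np.radians(w[3]);T=Rn.from_matrix(np.array([[np.cos(f),np.sin(f),0],[np.sin(f),-np.cos(f),0],[0,0,-1]]))
        d=np.array(w[:3])-p;rv=(R0.inv()*T).as_rotvec()
        n=int(max(1,np.ceil(np.linalg.norm(d)/step),np.ceil(np.linalg.norm(rv)/.115)));n=5*((n+4)//5) if n>3 else n
        rows=[]
        for k in range(n):
            q=R0*Rn.from_rotvec(rv*k/n);s_=q.inv().apply(d/n)
            r={a:round(float(x),1) for a,x in zip(("dx","dy","dz"),s_)}|{a:round(float(x),3) for a,x in zip(("ax","ay","az"),rv/n)}
            rows.append({a:x for a,x in r.items() if x})
        import json
        print("->",w)
        for k in range(0,n,5):print(json.dumps(rows[k:k+5]))
        p=np.array(w[:3],float);R0=T
E
python3 - <<'E'
from h import *
plan((437,-109,90,-2.9),(437,-109,3,-2.9))
E
```

```text
now [ 118.8 -485.7  203.9] yaw 13.7 tilt [ 0. -0.] q [-1.33  0.24  0.    1.34  0.    1.57] gap 0.997 grip 0.0 t 1.9 F [-0.7 -0.2 -0.2]
-> (437, -109, 90, -2.9)
[{"dx": 26.6, "dy": -19.4, "dz": 7.6, "az": 0.019}, {"dx": 26.2, "dy": -19.9, "dz": 7.6, "az": 0.019}, {"dx": 25.8, "dy": -20.4, "dz": 7.6, "az": 0.019}, {"dx": 25.4, "dy": -20.9, "dz": 7.6, "az": 0.019}, {"dx": 25.0, "dy": -21.4, "dz": 7.6, "az": 0.019}]
[{"dx": 24.6, "dy": -21.8, "dz": 7.6, "az": 0.019}, {"dx": 24.2, "dy": -22.3, "dz": 7.6, "az": 0.019}, {"dx": 23.7, "dy": -22.8, "dz": 7.6, "az": 0.019}, {"dx": 23.3, "dy": -23.2, "dz": 7.6, "az": 0.019}, {"dx": 22.8, "dy": -23.7, "dz": 7.6, "az": 0.019}]
[{"dx": 22.4, "dy": -24.1, "dz": 7.6, "az": 0.019}, {"dx": 21.9, "dy": -24.5, "dz": 7.6, "az": 0.019}, {"dx": 21.4, "dy": -25.0, "dz": 7.6, "az": 0.019}, {"dx": 20.9, "dy": -25.4, "dz": 7.6, "az": 0.019}, {"dx": 20.4, "dy": -25.8, "dz": 7.6, "az": 0.019}]
-> (437, -109, 3, -2.9)
[{"dz": 29.0}, {"dz": 29.0}, {"dz": 29.0}]
```

>>> play_rows(hand=0, moves=[{"dx": 27,"dy": -19,"dz": 7.5,"az": 0.019},{"dx": 26,"dy": -20,"dz": 7.5,"az": 0.019},{"dx": 26,"dy": -20,"dz": 7.5,"az": 0.019},{"dx": 25,"dy": -21,"dz": 7.5,"az": 0.019},{"dx": 25,"dy": -21,"dz": 7.5,"az": 0.019}])

```text
schema error: expected keys dx, dy, dz, ax, ay, az
```

>>> play_rows(moves=[{"dx": 25,"dy": -22,"dz": 7.5,"az": 0.019},{"dx": 24,"dy": -22,"dz": 7.5,"az": 0.019},{"dx": 24,"dy": -23,"dz": 7.5,"az": 0.019},{"dx": 23,"dy": -23,"dz": 7.5,"az": 0.019},{"dx": 23,"dy": -24,"dz": 7.5,"az": 0.019}])

```text
schema error: expected keys dx, dy, dz, ax, ay, az
```

>>> play_rows(moves=[{"dx": 22,"dy": -24,"dz": 7.5,"az": 0.019},{"dx": 22,"dy": -25,"dz": 7.5,"az": 0.019},{"dx": 21,"dy": -25,"dz": 7.5,"az": 0.019},{"dx": 21,"dy": -25,"dz": 7.5,"az": 0.019},{"dx": 20,"dy": -26,"dz": 7.5,"az": 0.02}])

```text
schema error: expected keys dx, dy, dz, ax, ay, az
```

```bash
python3 - <<'E'
from h import *
plan((437,-109,40,-2.9),(437,-109,3,-2.9))
p,d=cams.camera("top");cv2.imwrite("pics/a.png",cv2.resize(p[200:340,250:420],None,fx=4,fy=4)[:,:,::-1])
E
```

```text
now [ 118.8 -485.7  203.9] yaw 13.7 tilt [ 0. -0.] q [-1.33  0.24  0.    1.34  0.    1.57] gap 0.997 grip 0.0 t 1.9 F [-0.7 -0.2 -0.2]
-> (437, -109, 40, -2.9)
[{"dx": 26.6, "dy": -19.4, "dz": 10.9, "az": 0.019}, {"dx": 26.2, "dy": -19.9, "dz": 10.9, "az": 0.019}, {"dx": 25.8, "dy": -20.4, "dz": 10.9, "az": 0.019}, {"dx": 25.4, "dy": -20.9, "dz": 10.9, "az": 0.019}, {"dx": 25.0, "dy": -21.4, "dz": 10.9, "az": 0.019}]
[{"dx": 24.6, "dy": -21.8, "dz": 10.9, "az": 0.019}, {"dx": 24.2, "dy": -22.3, "dz": 10.9, "az": 0.019}, {"dx": 23.7, "dy": -22.8, "dz": 10.9, "az": 0.019}, {"dx": 23.3, "dy": -23.2, "dz": 10.9, "az": 0.019}, {"dx": 22.8, "dy": -23.7, "dz": 10.9, "az": 0.019}]
[{"dx": 22.4, "dy": -24.1, "dz": 10.9, "az": 0.019}, {"dx": 21.9, "dy": -24.5, "dz": 10.9, "az": 0.019}, {"dx": 21.4, "dy": -25.0, "dz": 10.9, "az": 0.019}, {"dx": 20.9, "dy": -25.4, "dz": 10.9, "az": 0.019}, {"dx": 20.4, "dy": -25.8, "dz": 10.9, "az": 0.019}]
-> (437, -109, 3, -2.9)
[{"dz": 37.0}]
```

>>> play_rows(hand=0, moves=[{"dx": 27,"dy": -19,"dz": 7.5,"ax": 0,"ay": 0,"az": 0.019},{"dx": 26,"dy": -20,"dz": 7.5,"ax": 0,"ay": 0,"az": 0.019},{"dx": 26,"dy": -20,"dz": 7.5,"ax": 0,"ay": 0,"az": 0.019},{"dx": 25,"dy": -21,"dz": 7.5,"ax": 0,"ay": 0,"az": 0.019},{"dx": 25,"dy": -21,"dz": 7.5,"ax": 0,"ay": 0,"az": 0.019}])

```text
t: 2.32
tool_pos: [0.2255, -0.3596, 0.1662]
orientation: [0.997, 0.071, 0.0, 0.0]
wrist_force: [0.8, -1.4, 0.1]
finger_gap: 0.5
grip_force: 0.0
```

>>> play_rows(moves=[{"dx": 25,"dy": -22,"dz": 7.5,"ax": 0,"ay": 0,"az": 0.019},{"dx": 24,"dy": -22,"dz": 7.5,"ax": 0,"ay": 0,"az": 0.019},{"dx": 24,"dy": -23,"dz": 7.5,"ax": 0,"ay": 0,"az": 0.019},{"dx": 23,"dy": -23,"dz": 7.5,"ax": 0,"ay": 0,"az": 0.019},{"dx": 23,"dy": -24,"dz": 7.5,"ax": 0,"ay": 0,"az": 0.019}])

```text
t: 2.73
tool_pos: [0.332, -0.2335, 0.1288]
orientation: [1.0, 0.024, 0.0, 0.0]
wrist_force: [0.4, -1.0, -0.2]
finger_gap: 0.497
grip_force: 0.0
```

>>> play_rows(moves=[{"dx": 22,"dy": -24,"dz": 7.5,"ax": 0,"ay": 0,"az": 0.019},{"dx": 22,"dy": -25,"dz": 7.5,"ax": 0,"ay": 0,"az": 0.019},{"dx": 21,"dy": -25,"dz": 7.5,"ax": 0,"ay": 0,"az": 0.019},{"dx": 21,"dy": -25,"dz": 7.5,"ax": 0,"ay": 0,"az": 0.019},{"dx": 20,"dy": -26,"dz": 7.5,"ax": 0,"ay": 0,"az": 0.02}])

```text
t: 3.15
tool_pos: [0.4368, -0.1071, 0.0913]
orientation: [1.0, -0.023, 0.0, 0.0]
wrist_force: [0.3, -0.6, 0.9]
finger_gap: 0.504
grip_force: 0.0
```

```bash
python3 - <<'E'
from h import *
plan((437,-109,40,-2.9),(437,-109,3,-2.9))
p,d=cams.camera("side");cv2.imwrite("pics/a.png",cv2.resize(p[130:330,250:490],None,fx=3,fy=3)[:,:,::-1])
E
```

```text
now [ 436.8 -107.1   91.3] yaw -2.7 tilt [ 0.001 -0.   ] q [-0.24  0.23 -0.32  1.02 -0.    2.95] gap 0.504 grip 0.0 t 3.1 F [ 0.3 -0.6  0.9]
-> (437, -109, 40, -2.9)
[{"dx": 0.1, "dy": 1.0, "dz": 25.6, "az": 0.002}, {"dx": 0.1, "dy": 1.0, "dz": 25.6, "az": 0.002}]
-> (437, -109, 3, -2.9)
[{"dz": 37.0}]
```

View pics/a.png

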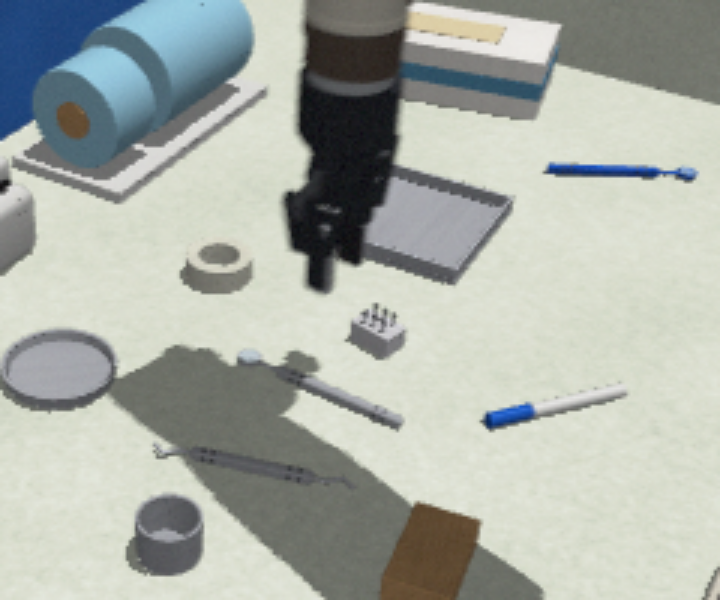

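The gripper hangs above the steel mirror, whose handle centre is near crop (345,400). The blue mirror stands clear at (620,170). Going down now.

>>> play_rows(moves=[{"dx": 0,"dy": 1.5,"dz": 30,"ax": 0,"ay": 0,"az": 0},{"dx": 0,"dy": 0,"dz": 30,"ax": 0,"ay": 0,"az": 0},{"dx": 0,"dy": 0,"dz": 20,"ax": 0,"ay": 0,"az": 0},{"dx": 0,"dy": 0,"dz": 7,"ax": 0,"ay": 0,"az": 0},{"dx": 0,"dy": 0,"dz": 0,"ax": 0,"ay": 0,"az": 0}])

```text
t: 3.62
tool_pos: [0.4338, -0.1096, 0.0029]
orientation: [1.0, -0.023, -0.002, -0.0]
wrist_force: [-0.9, -0.6, 0.0]
finger_gap: 0.504
grip_force: 0.0
```

>>> play_rows(hand=1, moves=[{"dx": 0,"dy": 0,"dz": 0,"ax": 0,"ay": 0,"az": 0},{"dx": 0,"dy": 0,"dz": 0,"ax": 0,"ay": 0,"az": 0},{"dx": 0,"dy": 0,"dz": 0,"ax": 0,"ay": 0,"az": 0},{"dx": 0,"dy": 0,"dz": 0,"ax": 0,"ay": 0,"az": 0},{"dx": 0,"dy": 0,"dz": 0,"ax": 0,"ay": 0,"az": 0}])

```text
t: 4.03
tool_pos: [0.4364, -0.1102, 0.0053]
orientation: [1.0, -0.023, 0.001, 0.0]
wrist_force: [1.1, 0.2, 0.5]
finger_gap: 0.003
grip_force: 0.0
```

>>> play_rows(moves=[{"dx": 0,"dy": 0,"dz": -10,"ax": 0,"ay": 0,"az": 0},{"dx": 0,"dy": 0,"dz": -25,"ax": 0,"ay": 0,"az": 0},{"dx": 0,"dy": 0,"dz": -30,"ax": 0,"ay": 0,"az": 0},{"dx": 0,"dy": 0,"dz": -30,"ax": 0,"ay": 0,"az": 0},{"dx": 0,"dy": 0,"dz": 0,"ax": 0,"ay": 0,"az": 0}])

```text
t: 4.45
tool_pos: [0.44, -0.1111, 0.1053]
orientation: [1.0, -0.023, 0.005, 0.001]
wrist_force: [0.4, 0.3, 0.7]
finger_gap: -0.003
grip_force: 0.0
```

```bash
python3 - <<'E'
from h import *
plan()
p,d=cams.camera("side");cv2.imwrite("pics/b.png",cv2.resize(p[130:330,250:490],None,fx=3,fy=3)[:,:,::-1])
for r in cams.outline_of("mouth_mirror","side"):
    v,u=np.nonzero(r['mask']);H=cloud("side",d)[r['mask']];t=H[(H[:,2]<.012)];print(r['conf'],u.mean(),v.mean(),rect(plane("side",np.c_[u,v],.005)),rect(t))
m=cloud("side",d).reshape(-1,3)
for c in((435,-109),):
    s=m[(abs(m[:,0]*1e3-c[0])<30)&(abs(m[:,1]*1e3-c[1])<25)&(m[:,2]>.0055)&(m[:,2]<.03)]*1000
    print(len(s),np.round(s.mean(0),1),np.percentile(s[:,2],[50,95]),np.percentile(s[:,1],[5,95]),cv2.fitLine(np.float32(s[:,:2]),cv2.DIST_HUBER,0,.01,.01).ravel())
E
```

```text
now [ 440.  -111.1  105.3] yaw -2.6 tilt [ 0.011 -0.003] q [-0.25  0.21 -0.3   1.05 -0.    2.94] gap -0.003 grip 0.0 t 4.5 F [0.4 0.3 0.7]
0.7 454.44274809160305 186.38931297709922 (array([ 343.4, -619.6]), 152.2, 28.0, 30.0) (array([ 346.4, -625.2]), 151.6, 39.3, 27.7)
0.53 359.01895734597156 260.2037914691943 (array([ 440.9, -110. ]), 159.7, 21.9, -1.7) (array([ 441.5, -104.9]), 162.2, 19.6, -4.8)
75 [ 434.3 -106.8    8.6] [ 8.96674732 11.27271824] [-111.78645431 -102.89129042] [ 9.9852055e-01 -5.4376133e-02  4.3496207e+02 -1.0613153e+02]
```

View pics/b.png

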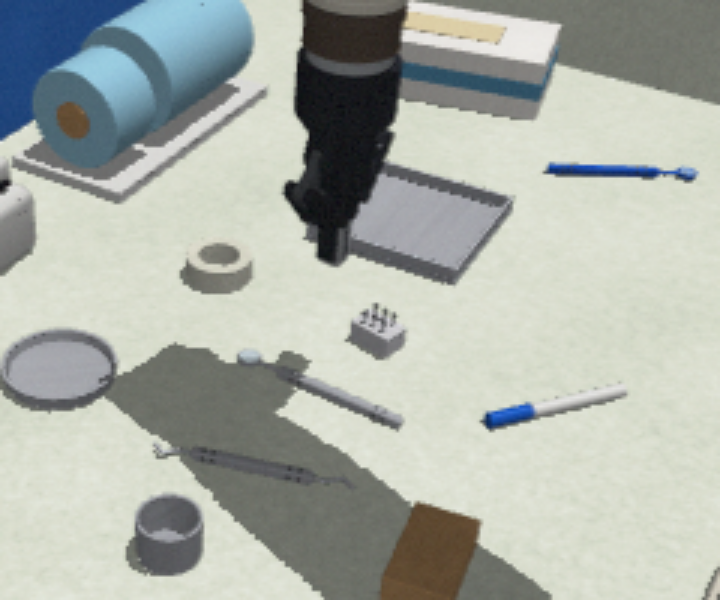

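```bash
python3 - <<'E'
from h import *
plan()
for c in("side","top"):
    i=cams.camera_info(c);T=env.sense()['tool_pos']
    for dz in(0,-.01,.01,.02): print(c,dz,cv2.projectPoints((T+[0,0,dz])[None],i['rvec'],i['tvec'],np.array([[i['fx'],0,i['cx']],[0,i['fy'],i['cy']],[0,0,1]]),None)[0].ravel())
p,d=cams.camera("side");X=cloud("side",d)[195:225,345:375].reshape(-1,3)
s=X[(X[:,2]>.06)&(np.hypot(X[:,0]-T[0],X[:,1]-T[1])<.05)]*1000;print("tip z",np.percentile(s[:,2],[0,2,10]),s[s[:,2]<np.percentile(s[:,2],15)].mean(0))
plan()
E
```

```text
now [ 437.1 -110.3  101.1] yaw -2.6 tilt [ 0.004 -0.001] q [-0.25  0.22 -0.31  1.04  0.    2.94] gap 0.004 grip 0.0 t 4.5 F [-0.6  0.2 -0.4]
side 0 [359.62409106 227.71004524]
side -0.01 [359.35351402 231.11358406]
side 0.01 [359.89765656 224.26891502]
side 0.02 [360.17426032 220.78956716]
top 0 [330.80874303 269.8925789 ]
top -0.01 [330.67848694 270.43720233]
top 0.01 [330.9410242  269.33948828]
top 0.02 [331.07537803 268.77773148]
tip z [129.32395092 131.20254995 141.15071012] [ 431.65129502 -102.51743869  138.25850426]
now [ 435.8 -110.    99.8] yaw -2.6 tilt [ 0.001 -0.   ] q [-0.25  0.22 -0.31  1.04 -0.    2.94] gap -0.005 grip 0.0 t 4.6 F [-0.3 -0.8 -0.4]
```

The mirror did not move. The fingertips show at about side row 217, but the reported TCP projects to row 228, so the real tips look higher than reported. I'll measure that.

```bash
python3 - <<'E'
from h import *
p,d=cams.camera("side");X=cloud("side",d);plan()
for v in range(204,232,2):
    print(v,[(u,*np.round(X[v,u]*1000).astype(int),int(p[v,u].sum())) for u in (354,358,360,362,366)])
E
```

```text
now [ 435.  -109.8   98.9] yaw -2.7 tilt [-0.001  0.   ] q [-0.25  0.22 -0.31  1.04  0.    2.94] gap -0.001 grip 0.0 t 4.7 F [-0.6 -0.  -0. ]
204 [(354, np.int64(433), np.int64(-63), np.int64(194), 56), (358, np.int64(425), np.int64(-66), np.int64(195), 60), (360, np.int64(425), np.int64(-77), np.int64(189), 70), (362, np.int64(424), np.int64(-85), np.int64(185), 65), (366, np.int64(422), np.int64(-103), np.int64(177), 72)]
206 [(354, np.int64(440), np.int64(-78), np.int64(178), 74), (358, np.int64(424), np.int64(-66), np.int64(190), 65), (360, np.int64(424), np.int64(-77), np.int64(184), 69), (362, np.int64(423), np.int64(-83), np.int64(182), 61), (366, np.int64(421), np.int64(-101), np.int64(173), 131)]
208 [(354, np.int64(560), np.int64(-319), np.int64(5), 255), (358, np.int64(429), np.int64(-76), np.int64(178), 56), (360, np.int64(425), np.int64(-78), np.int64(178), 76), (362, np.int64(422), np.int64(-83), np.int64(177), 72), (366, np.int64(423), np.int64(-107), np.int64(164), 179)]
210 [(354, np.int64(560), np.int64(-319), np.int64(-2), 321), (358, np.int64(438), np.int64(-97), 
[... 2369 characters left out ...]
nt64(1), 649), (362, np.int64(500), np.int64(-257), np.int64(-2), 652), (366, np.int64(489), np.int64(-261), np.int64(0), 655)]
228 [(354, np.int64(52), np.int64(699), np.int64(715), 638), (358, np.int64(506), np.int64(-244), np.int64(-3), 647), (360, np.int64(502), np.int64(-248), np.int64(-4), 653), (362, np.int64(494), np.int64(-246), np.int64(0), 644), (366, np.int64(485), np.int64(-253), np.int64(0), 652)]
230 [(354, np.int64(509), np.int64(-226), np.int64(0), 651), (358, np.int64(499), np.int64(-231), np.int64(0), 647), (360, np.int64(494), np.int64(-234), np.int64(0), 652), (362, np.int64(491), np.int64(-239), np.int64(-2), 652), (366, np.int64(480), np.int64(-243), np.int64(0), 646)]
```

The tip bottom measures z≈129 mm against a reported TCP of 99 mm, so the real fingertips end about 29–30 mm short of the reported TCP. I'll work with that offset and re-check it lower down.

>>> play_rows(moves=[{"dx": 2,"dy": -1,"dz": 35,"ax": 0,"ay": 0,"az": 0},{"dx": 0,"dy": 0,"dz": 35,"ax": 0,"ay": 0,"az": 0},{"dx": 0,"dy": 0,"dz": 30,"ax": 0,"ay": 0,"az": 0},{"dx": 0,"dy": 0,"dz": 0,"ax": 0,"ay": 0,"az": 0},{"dx": 0,"dy": 0,"dz": 0,"ax": 0,"ay": 0,"az": 0}])

```text
t: 5.07
tool_pos: [0.4345, -0.1082, -0.0027]
orientation: [1.0, -0.023, -0.004, -0.001]
wrist_force: [-0.6, -0.5, -0.4]
finger_gap: 0.001
grip_force: 0.0
```

```bash
cat >>h.py <<'E'
def tip():
    p,d=cams.camera("side");X=cloud("side",d).reshape(-1,3);T=env.sense()['tool_pos']
    dark=(p.reshape(-1,3).astype(int).sum(1)<240)
    s=X[dark&(X[:,2]>T[2]+.01)&(X[:,2]<T[2]+.1)&(np.hypot(X[:,0]-T[0],X[:,1]-T[1])<.03)]*1000
    print("tip z min-1-5%",np.round(np.percentile(s[:,2],[0,1,5]),1),"n",len(s),"TCP",T*1000);b=s[s[:,2]<np.percentile(s[:,2],30)];print("x",np.percentile(b[:,0],[5,95]),"y",np.percentile(b[:,1],[5,95]))
E
python3 - <<'E'
from h import *
tip();plan()
E
```

```text
tip z min-1-5% [ 9.9 24.4 33. ] n 184 TCP [ 436.77704668 -108.807589     -0.97154386]
x [422.35851269 440.57522667] y [-108.38533054  -93.08443452]
now [ 436.8 -108.8   -1. ] yaw -2.6 tilt [-0.003  0.001] q [-0.24  0.35 -0.44  0.78  0.    2.94] gap -0.001 grip 0.0 t 5.1 F [ 0.8 -0.4 -0.2]
```

>>> play_rows(hand=0.2, moves=[{"dx": 0,"dy": 0,"dz": 0,"ax": 0,"ay": 0,"az": 0},{"dx": 0,"dy": 0,"dz": 0,"ax": 0,"ay": 0,"az": 0},{"dx": 0,"dy": 0,"dz": 0,"ax": 0,"ay": 0,"az": 0},{"dx": 0,"dy": 0,"dz": 12,"ax": 0,"ay": 0,"az": 0},{"dx": 0,"dy": 0,"dz": 11,"ax": 0,"ay": 0,"az": 0}])

```text
t: 5.53
tool_pos: [0.4397, -0.1095, -0.0221]
orientation: [1.0, -0.023, 0.002, 0.001]
wrist_force: [-0.2, -0.5, 0.1]
finger_gap: 0.401
grip_force: 0.0
```

>>> play_rows(hand=1, moves=[{"dx": 0,"dy": 0,"dz": 0,"ax": 0,"ay": 0,"az": 0},{"dx": 0,"dy": 0,"dz": 0,"ax": 0,"ay": 0,"az": 0},{"dx": 0,"dy": 0,"dz": 0,"ax": 0,"ay": 0,"az": 0},{"dx": 0,"dy": 0,"dz": 0,"ax": 0,"ay": 0,"az": 0},{"dx": 0,"dy": 0,"dz": 0,"ax": 0,"ay": 0,"az": 0}])

```text
t: 5.95
tool_pos: [0.4385, -0.1092, -0.0229]
orientation: [1.0, -0.023, 0.001, 0.0]
wrist_force: [-0.5, 0.4, 1.9]
finger_gap: 0.087
grip_force: 58.9
```

>>> play_rows(hand=0.4, moves=[{"dx": 0,"dy": 0,"dz": 0,"ax": 0,"ay": 0,"az": 0},{"dx": 0,"dy": 0,"dz": 0,"ax": 0,"ay": 0,"az": 0},{"dx": 0,"dy": 0,"dz": 1.5,"ax": 0,"ay": 0,"az": 0},{"dx": 0,"dy": 0,"dz": 1.5,"ax": 0,"ay": 0,"az": 0},{"dx": 0,"dy": 0,"dz": 0,"ax": 0,"ay": 0,"az": 0}])

```text
t: 6.37
tool_pos: [0.4374, -0.1089, -0.0269]
orientation: [1.0, -0.023, -0.0, -0.0]
wrist_force: [0.7, 0.8, -0.7]
finger_gap: 0.299
grip_force: 0.0
```

>>> play_rows(hand=1, moves=[{"dx": 0,"dy": 0,"dz": 0,"ax": 0,"ay": 0,"az": 0},{"dx": 0,"dy": 0,"dz": 0,"ax": 0,"ay": 0,"az": 0},{"dx": 0,"dy": 0,"dz": 0,"ax": 0,"ay": 0,"az": 0},{"dx": 0,"dy": 0,"dz": 0,"ax": 0,"ay": 0,"az": 0},{"dx": 0,"dy": 0,"dz": 0,"ax": 0,"ay": 0,"az": 0}])

```text
t: 6.78
tool_pos: [0.4377, -0.109, -0.0266]
orientation: [1.0, -0.023, 0.0, 0.0]
wrist_force: [-0.7, -0.5, 1.1]
finger_gap: 0.093
grip_force: 59.7
```

```bash
python3 - <<'E'
from h import *
plan()
E
```

```text
now [ 437.7 -109.   -26.6] yaw -2.7 tilt [ 0. -0.] q [-0.24  0.39 -0.46  0.71 -0.    2.94] gap 0.093 grip 59.7 t 6.8 F [-0.7 -0.5  1.1]
```

```bash
python3 - <<'E'
from h import *
plan((437.7,-109,70,-2.7),(521,405,70,100),(521,405,-22,100))
E
```

```text
now [ 437.7 -109.   -26.6] yaw -2.7 tilt [ 0. -0.] q [-0.24  0.39 -0.46  0.71 -0.    2.94] gap 0.093 grip 59.7 t 6.8 F [-0.7 -0.5  1.1]
-> (437.7, -109, 70, -2.7)
[{"dz": -32.2}, {"dz": -32.2}, {"dz": -32.2}]
-> (521, 405, 70, 100)
[{"dx": 2.9, "dy": -25.9, "az": -0.09}, {"dx": 5.3, "dy": -25.5, "az": -0.09}, {"dx": 7.5, "dy": -24.9, "az": -0.09}, {"dx": 9.7, "dy": -24.2, "az": -0.09}, {"dx": 11.8, "dy": -23.2, "az": -0.09}]
[{"dx": 13.9, "dy": -22.0, "az": -0.09}, {"dx": 15.8, "dy": -20.7, "az": -0.09}, {"dx": 17.6, "dy": -19.2, "az": -0.09}, {"dx": 19.2, "dy": -17.6, "az": -0.09}, {"dx": 20.7, "dy": -15.8, "az": -0.09}]
[{"dx": 22.0, "dy": -13.9, "az": -0.09}, {"dx": 23.2, "dy": -11.8, "az": -0.09}, {"dx": 24.2, "dy": -9.7, "az": -0.09}, {"dx": 24.9, "dy": -7.5, "az": -0.09}, {"dx": 25.5, "dy": -5.2, "az": -0.09}]
[{"dx": 25.9, "dy": -2.9, "az": -0.09}, {"dx": 26.0, "dy": -0.6, "az": -0.09}, {"dx": 26.0, "dy": 1.7, "az": -0.09}, {"dx": 25.7, "dy": 4.0, "az": -0.09}, {"dx": 25.3, "dy": 6.3, "az": -0.09}]
-> (521, 405, -22, 100)
[{"dz": 30.7}, {"dz": 30.7}, {"dz": 30.7}]
```

>>> play_rows(moves=[{"dx": 0,"dy": 0,"dz": -15,"ax": 0,"ay": 0,"az": 0},{"dx": 0,"dy": 0,"dz": -32,"ax": 0,"ay": 0,"az": 0},{"dx": 0,"dy": 0,"dz": -32,"ax": 0,"ay": 0,"az": 0},{"dx": 0,"dy": 0,"dz": -18,"ax": 0,"ay": 0,"az": 0},{"dx": 0,"dy": 0,"dz": 0,"ax": 0,"ay": 0,"az": 0}])

```text
t: 7.2
tool_pos: [0.4412, -0.1099, 0.0745]
orientation: [1.0, -0.023, 0.004, 0.001]
wrist_force: [1.0, 0.2, 0.4]
finger_gap: 0.091
grip_force: 59.6
```

>>> play_rows(moves=[{"dx": 3,"dy": -26,"dz": 0,"ax": 0,"ay": 0,"az": -0.09},{"dx": 5,"dy": -26,"dz": 0,"ax": 0,"ay": 0,"az": -0.09},{"dx": 8,"dy": -25,"dz": 0,"ax": 0,"ay": 0,"az": -0.09},{"dx": 10,"dy": -24,"dz": 0,"ax": 0,"ay": 0,"az": -0.09},{"dx": 12,"dy": -23,"dz": 0,"ax": 0,"ay": 0,"az": -0.09}])

```text
t: 7.62
tool_pos: [0.4585, 0.0211, 0.0695]
orientation: [0.979, 0.203, -0.001, -0.0]
wrist_force: [0.8, -0.3, -0.5]
finger_gap: 0.092
grip_force: 59.6
```

>>> play_rows(moves=[{"dx": 14,"dy": -22,"dz": 0,"ax": 0,"ay": 0,"az": -0.09},{"dx": 16,"dy": -21,"dz": 0,"ax": 0,"ay": 0,"az": -0.09},{"dx": 18,"dy": -19,"dz": 0,"ax": 0,"ay": 0,"az": -0.09},{"dx": 19,"dy": -18,"dz": 0,"ax": 0,"ay": 0,"az": -0.09},{"dx": 21,"dy": -16,"dz": 0,"ax": 0,"ay": 0,"az": -0.09}])

```text
t: 8.03
tool_pos: [0.479, 0.1507, 0.0692]
orientation: [0.909, 0.416, -0.001, -0.0]
wrist_force: [0.0, -0.0, -0.7]
finger_gap: 0.092
grip_force: 59.6
```

>>> play_rows(moves=[{"dx": 22,"dy": -14,"dz": 0,"ax": 0,"ay": 0,"az": -0.09},{"dx": 23,"dy": -12,"dz": 0,"ax": 0,"ay": 0,"az": -0.09},{"dx": 24,"dy": -10,"dz": 0,"ax": 0,"ay": 0,"az": -0.09},{"dx": 25,"dy": -7.5,"dz": 0,"ax": 0,"ay": 0,"az": -0.09},{"dx": 25.5,"dy": -5,"dz": 0,"ax": 0,"ay": 0,"az": -0.09}])

```text
t: 8.45
tool_pos: [0.4986, 0.2792, 0.069]
orientation: [0.794, 0.609, -0.001, -0.0]
wrist_force: [0.5, -0.2, -0.7]
finger_gap: 0.09
grip_force: 59.6
```

>>> play_rows(moves=[{"dx": 26,"dy": -3,"dz": 0,"ax": 0,"ay": 0,"az": -0.09},{"dx": 26,"dy": -1,"dz": 0,"ax": 0,"ay": 0,"az": -0.09},{"dx": 26,"dy": 2,"dz": 0,"ax": 0,"ay": 0,"az": -0.09},{"dx": 26,"dy": 4,"dz": 0,"ax": 0,"ay": 0,"az": -0.09},{"dx": 25,"dy": 6,"dz": 0,"ax": 0,"ay": 0,"az": -0.09}])

```text
t: 8.87
tool_pos: [0.5182, 0.408, 0.0687]
orientation: [0.638, 0.77, -0.001, -0.0]
wrist_force: [1.0, 0.1, -0.4]
finger_gap: 0.092
grip_force: 59.6
```

>>> play_rows(moves=[{"dx": 0,"dy": 0,"dz": 0,"ax": 0,"ay": 0,"az": 0},{"dx": 0,"dy": 0,"dz": 0,"ax": 0,"ay": 0,"az": 0},{"dx": 0,"dy": 0,"dz": 0,"ax": 0,"ay": 0,"az": 0}])

```text
t: 9.12
tool_pos: [0.5179, 0.4062, 0.0689]
orientation: [0.64, 0.769, -0.001, -0.0]
wrist_force: [0.4, 0.7, -0.2]
finger_gap: 0.093
grip_force: 59.6
```

```bash
python3 - <<'E'
from h import *
plan((521,405,0,100),(521,405,-22,100))
p,d=cams.camera("side");cv2.imwrite("pics/c.png",cv2.resize(p[230:480,90:390],None,fx=2.2,fy=2.2)[:,:,::-1])
E
```

```text
now [517.9 406.2  68.9] yaw 100.5 tilt [-0.002 -0.002] q [ 0.67  0.63  0.26  1.2  -0.    2.05] gap 0.093 grip 59.6 t 9.1 F [ 0.4  0.7 -0.2]
-> (521, 405, 0, 100)
[{"dx": -0.8, "dy": 1.5, "dz": 34.4, "ax": -0.001, "ay": 0.001, "az": 0.004}, {"dx": -0.9, "dy": 1.5, "dz": 34.4, "ax": -0.001, "ay": 0.001, "az": 0.004}]
-> (521, 405, -22, 100)
[{"dz": 22.0}]
```

View pics/c.png

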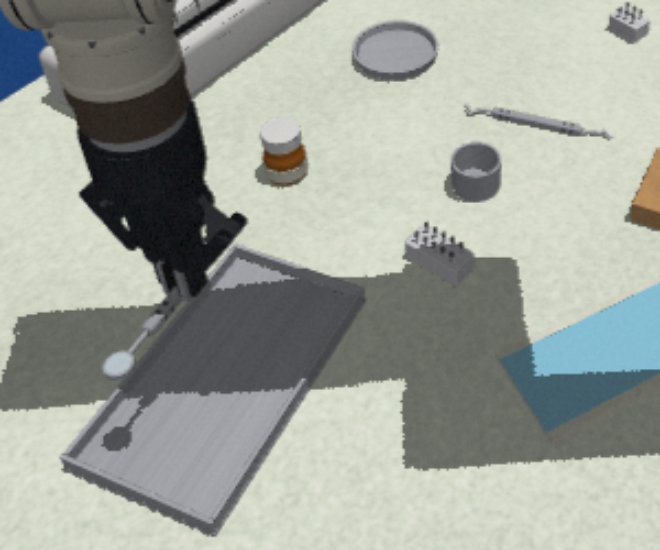

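The mirror is held level over the tray, with its head at (118,363) and the shadow inside the tray. Lowering now.

>>> play_rows(moves=[{"dx": -1,"dy": 2,"dz": 30,"ax": 0,"ay": 0,"az": 0.007},{"dx": 0,"dy": 0,"dz": 30,"ax": 0,"ay": 0,"az": 0},{"dx": 0,"dy": 0,"dz": 20,"ax": 0,"ay": 0,"az": 0},{"dx": 0,"dy": 0,"dz": 7,"ax": 0,"ay": 0,"az": 0},{"dx": 0,"dy": 0,"dz": 0,"ax": 0,"ay": 0,"az": 0}])

```text
t: 9.58
tool_pos: [0.5192, 0.4038, -0.0192]
orientation: [0.643, 0.766, -0.003, -0.001]
wrist_force: [-0.3, -0.2, 0.1]
finger_gap: 0.096
grip_force: 59.6
```

>>> play_rows(moves=[{"dx": 0,"dy": 0,"dz": 2,"ax": 0,"ay": 0,"az": 0},{"dx": 0,"dy": 0,"dz": 0,"ax": 0,"ay": 0,"az": 0},{"dx": 0,"dy": 0,"dz": 0,"ax": 0,"ay": 0,"az": 0}])

```text
t: 9.83
tool_pos: [0.5222, 0.4072, -0.0166]
orientation: [0.642, 0.766, 0.002, 0.0]
wrist_force: [-0.8, 0.3, -0.7]
finger_gap: 0.096
grip_force: 59.6
```

>>> play_rows(moves=[{"dx": 0,"dy": 0,"dz": 0,"ax": 0,"ay": 0,"az": 0},{"dx": 0,"dy": 0,"dz": 0,"ax": 0,"ay": 0,"az": 0},{"dx": 0,"dy": 0,"dz": 0,"ax": 0,"ay": 0,"az": 0}])

```text
t: 10.08
tool_pos: [0.5212, 0.4068, -0.0178]
orientation: [0.642, 0.767, 0.001, 0.0]
wrist_force: [-0.0, -0.2, -0.4]
finger_gap: 0.096
grip_force: 59.6
```

>>> play_rows(moves=[{"dx": 0,"dy": 0,"dz": 1.5,"ax": 0,"ay": 0,"az": 0},{"dx": 0,"dy": 0,"dz": 0,"ax": 0,"ay": 0,"az": 0},{"dx": 0,"dy": 0,"dz": 0,"ax": 0,"ay": 0,"az": 0},{"dx": 0,"dy": 0,"dz": 0,"ax": 0,"ay": 0,"az": 0}])

```text
t: 10.42
tool_pos: [0.5208, 0.4064, -0.0202]
orientation: [0.642, 0.767, -0.0, -0.0]
wrist_force: [0.5, 0.1, -1.4]
finger_gap: 0.092
grip_force: 59.6
```

>>> play_rows(moves=[{"dx": 0,"dy": 0,"dz": 1.5,"ax": 0,"ay": 0,"az": 0},{"dx": 0,"dy": 0,"dz": 0,"ax": 0,"ay": 0,"az": 0},{"dx": 0,"dy": 0,"dz": 0,"ax": 0,"ay": 0,"az": 0},{"dx": 0,"dy": 0,"dz": 0,"ax": 0,"ay": 0,"az": 0}])

```text
t: 10.75
tool_pos: [0.5208, 0.4064, -0.0217]
orientation: [0.642, 0.767, -0.0, -0.0]
wrist_force: [-0.7, 0.2, -0.6]
finger_gap: 0.096
grip_force: 59.6
```

>>> play_rows(hand=0.4, moves=[{"dx": 0,"dy": 0,"dz": 0,"ax": 0,"ay": 0,"az": 0},{"dx": 0,"dy": 0,"dz": 0,"ax": 0,"ay": 0,"az": 0},{"dx": 0,"dy": 0,"dz": 0,"ax": 0,"ay": 0,"az": 0},{"dx": 0,"dy": 0,"dz": 0,"ax": 0,"ay": 0,"az": 0}])

```text
t: 11.08
tool_pos: [0.5209, 0.4065, -0.0215]
orientation: [0.642, 0.767, 0.0, 0.0]
wrist_force: [-0.7, -0.8, -0.0]
finger_gap: 0.296
grip_force: 0.0
```

>>> play_rows(moves=[{"dx": 0,"dy": 0,"dz": -10,"ax": 0,"ay": 0,"az": 0},{"dx": 0,"dy": 0,"dz": -30,"ax": 0,"ay": 0,"az": 0},{"dx": 0,"dy": 0,"dz": -30,"ax": 0,"ay": 0,"az": 0},{"dx": 0,"dy": 0,"dz": -20,"ax": 0,"ay": 0,"az": 0},{"dx": 0,"dy": 0,"dz": 0,"ax": 0,"ay": 0,"az": 0}])

```text
t: 11.5
tool_pos: [0.5242, 0.409, 0.0756]
orientation: [0.642, 0.767, 0.006, 0.001]
wrist_force: [0.1, 0.2, 0.0]
finger_gap: 0.297
grip_force: 0.0
```

```bash
python3 - <<'E'
from h import *
plan((438,4.5,70,15),(438,4.5,-26.5,15))
for r in cams.outline_of("mouth_mirror","side"):
    if 1:
        p,d=cams.camera("side");v,u=np.nonzero(r['mask']);print(r['conf'],u.mean(),v.mean(),rect(plane("side",np.c_[u,v],.01)),np.percentile(cloud("side",d)[r['mask']][:,2],[10,50,90]))
E
```

```text
now [524.2 409.   75.6] yaw 100.1 tilt [0.009 0.007] q [0.66 0.63 0.27 1.2  0.   2.06] gap 0.297 grip 0.0 t 11.5 F [0.1 0.2 0. ]
-> (438, 4.5, 70, 15)
[{"dx": -25.5, "dy": -10.4, "dz": 0.1, "ay": -0.001, "az": 0.099}, {"dx": -26.4, "dy": -7.8, "dz": 0.2, "ay": -0.001, "az": 0.099}, {"dx": -27.1, "dy": -5.2, "dz": 0.2, "ay": -0.001, "az": 0.099}, {"dx": -27.5, "dy": -2.5, "dz": 0.2, "ay": -0.001, "az": 0.099}, {"dx": -27.6, "dy": 0.3, "dz": 0.2, "ay": -0.001, "az": 0.099}]
[{"dx": -27.4, "dy": 3.0, "dz": 0.2, "ay": -0.001, "az": 0.099}, {"dx": -27.0, "dy": 5.7, "dz": 0.3, "ay": -0.001, "az": 0.099}, {"dx": -26.3, "dy": 8.3, "dz": 0.3, "ay": -0.001, "az": 0.099}, {"dx": -25.3, "dy": 10.9, "dz": 0.3, "ay": -0.001, "az": 0.099}, {"dx": -24.1, "dy": 13.3, "dz": 0.3, "ay": -0.001, "az": 0.099}]
[{"dx": -22.7, "dy": 15.7, "dz": 0.3, "ay": -0.001, "az": 0.099}, {"dx": -21.0, "dy": 17.8, "dz": 0.3, "ay": -0.001, "az": 0.099}, {"dx": -19.2, "dy": 19.8, "dz": 0.4, "ay": -0.001, "az": 0.099}, {"dx": -17.1, "dy": 21.6, "dz": 0.4, "ay": -0.001, "az": 0.099}, {"dx": -14.9, "dy": 23.2, "dz": 0.4, "ay": -0.001, "az": 0.099}]
-> (438, 4.5, -26.5, 15)
[{"dz": 32.2}, {"dz": 32.2}, {"dz": 32.2}]
0.52 153.6043956043956 383.61538461538464 (array([573.1, 414.5]), 91.7, 23.3, -83.2) [-1.74279414e-03 -8.76040819e-05  1.81269525e-03]
0.42 453.62992125984255 186.43307086614172 (array([ 341.8, -607.8]), 147.8, 19.4, 33.6) [0.00188059 0.00718948 0.01078645]
```

>>> play_rows(moves=[{"dx": -25.5,"dy": -10,"dz": 0,"ax": 0,"ay": 0,"az": 0.099},{"dx": -26.5,"dy": -8,"dz": 0,"ax": 0,"ay": 0,"az": 0.099},{"dx": -27,"dy": -5,"dz": 0,"ax": 0,"ay": 0,"az": 0.099},{"dx": -27.5,"dy": -2.5,"dz": 0,"ax": 0,"ay": 0,"az": 0.099},{"dx": -27.5,"dy": 0,"dz": 0,"ax": 0,"ay": 0,"az": 0.099}])

```text
t: 12.07
tool_pos: [0.4902, 0.2699, 0.0665]
orientation: [0.812, 0.584, -0.002, -0.0]
wrist_force: [0.4, 0.1, 0.8]
finger_gap: 0.302
grip_force: 0.0
```

>>> play_rows(moves=[{"dx": -27.5,"dy": 3,"dz": 0,"ax": 0,"ay": 0,"az": 0.099},{"dx": -27,"dy": 5.5,"dz": 0,"ax": 0,"ay": 0,"az": 0.099},{"dx": -26,"dy": 8,"dz": 0,"ax": 0,"ay": 0,"az": 0.099},{"dx": -25,"dy": 11,"dz": 0,"ax": 0,"ay": 0,"az": 0.099},{"dx": -24,"dy": 13,"dz": 0,"ax": 0,"ay": 0,"az": 0.099}])

```text
t: 12.48
tool_pos: [0.4612, 0.1362, 0.0669]
orientation: [0.93, 0.367, -0.002, -0.0]
wrist_force: [0.7, -0.5, 0.7]
finger_gap: 0.302
grip_force: 0.0
```

>>> play_rows(moves=[{"dx": -22.5,"dy": 15.5,"dz": 0,"ax": 0,"ay": 0,"az": 0.099},{"dx": -21,"dy": 18,"dz": 0,"ax": 0,"ay": 0,"az": 0.099},{"dx": -19,"dy": 20,"dz": 0,"ax": 0,"ay": 0,"az": 0.099},{"dx": -17,"dy": 21.5,"dz": 0,"ax": 0,"ay": 0,"az": 0.099},{"dx": -15,"dy": 23,"dz": 0,"ax": 0,"ay": 0,"az": 0.099}])

```text
t: 12.9
tool_pos: [0.4327, 0.0023, 0.0671]
orientation: [0.992, 0.128, -0.002, -0.0]
wrist_force: [0.7, 0.5, -0.2]
finger_gap: 0.3
grip_force: 0.0
```

>>> play_rows(moves=[{"dx": 0,"dy": 0,"dz": 0,"ax": 0,"ay": 0,"az": 0},{"dx": 0,"dy": 0,"dz": 0,"ax": 0,"ay": 0,"az": 0},{"dx": 0,"dy": 0,"dz": 0,"ax": 0,"ay": 0,"az": 0},{"dx": 0,"dy": 0,"dz": 0,"ax": 0,"ay": 0,"az": 0}])

```text
t: 13.23
tool_pos: [0.4345, 0.0043, 0.0679]
orientation: [0.991, 0.131, -0.0, -0.0]
wrist_force: [0.8, 0.0, -0.2]
finger_gap: 0.3
grip_force: 0.0
```

```bash
python3 - <<'E'
from h import *
plan((438,4.5,0,15),(438,4.5,-26.5,15))
p,d=cams.camera("side");cv2.imwrite("pics/d.png",cv2.resize(p[180:480,90:450],None,fx=2,fy=2)[:,:,::-1])
E
```

```text
now [434.5   4.3  67.9] yaw 15.1 tilt [-0.001  0.   ] q [ 0.01  0.23 -0.39  0.95  0.    2.89] gap 0.300 grip 0.0 t 13.2 F [ 0.8  0.  -0.2]
-> (438, 4.5, 0, 15)
[{"dx": 1.7, "dy": 0.3, "dz": 34.0, "az": 0.001}, {"dx": 1.7, "dy": 0.3, "dz": 34.0, "az": 0.001}]
-> (438, 4.5, -26.5, 15)
[{"dz": 26.5}]
```

View pics/d.png

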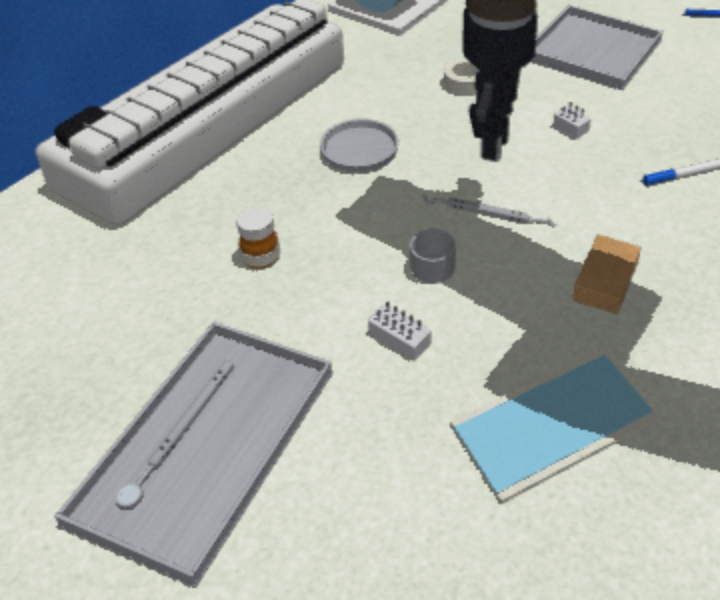

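The mirror lies flat on the tray floor, from (128,495) to (230,365), and there's room beside it. Now the scaler.

>>> play_rows(moves=[{"dx": 3.5,"dy": 1,"dz": 30,"ax": 0,"ay": 0,"az": 0},{"dx": 0,"dy": 0,"dz": 30,"ax": 0,"ay": 0,"az": 0},{"dx": 0,"dy": 0,"dz": 22,"ax": 0,"ay": 0,"az": 0},{"dx": 0,"dy": 0,"dz": 12,"ax": 0,"ay": 0,"az": 0},{"dx": 0,"dy": 0,"dz": 0,"ax": 0,"ay": 0,"az": 0}])

```text
t: 13.7
tool_pos: [0.4371, 0.0045, -0.0267]
orientation: [0.991, 0.132, -0.002, -0.0]
wrist_force: [0.7, -0.0, -0.4]
finger_gap: 0.299
grip_force: 0.0
```

>>> play_rows(moves=[{"dx": 0,"dy": 0,"dz": 0,"ax": 0,"ay": 0,"az": 0},{"dx": 0,"dy": 0,"dz": 0,"ax": 0,"ay": 0,"az": 0},{"dx": 0,"dy": 0,"dz": 0,"ax": 0,"ay": 0,"az": 0},{"dx": 0,"dy": 0,"dz": 0,"ax": 0,"ay": 0,"az": 0},{"dx": 0,"dy": 0,"dz": 0,"ax": 0,"ay": 0,"az": 0}])

```text
t: 14.12
tool_pos: [0.4385, 0.0036, -0.0255]
orientation: [0.991, 0.131, 0.0, 0.0]
wrist_force: [0.0, -0.4, -0.4]
finger_gap: 0.299
grip_force: 0.0
```

>>> play_rows(hand=1, moves=[{"dx": 0,"dy": 0,"dz": 0,"ax": 0,"ay": 0,"az": 0},{"dx": 0,"dy": 0,"dz": 0,"ax": 0,"ay": 0,"az": 0},{"dx": 0,"dy": 0,"dz": 0,"ax": 0,"ay": 0,"az": 0},{"dx": 0,"dy": 0,"dz": 0,"ax": 0,"ay": 0,"az": 0},{"dx": 0,"dy": 0,"dz": 0,"ax": 0,"ay": 0,"az": 0}])

```text
t: 14.53
tool_pos: [0.4385, 0.0034, -0.0253]
orientation: [0.991, 0.131, 0.0, -0.0]
wrist_force: [-0.8, 1.0, 4.9]
finger_gap: 0.088
grip_force: 59.5
```

```bash
python3 - <<'E'
from h import *
plan((438,4.5,70,15),(465,401,70,100))
E
```

```text
now [438.5   3.4 -25.3] yaw 15.0 tilt [0. 0.] q [ 0.01  0.37 -0.5   0.7   0.    2.89] gap 0.088 grip 59.5 t 14.5 F [-0.8  1.   4.9]
-> (438, 4.5, 70, 15)
[{"dx": -0.1, "dy": -0.4, "dz": -31.8}, {"dx": -0.1, "dy": -0.4, "dz": -31.8}, {"dx": -0.1, "dy": -0.4, "dz": -31.8}]
-> (465, 401, 70, 100)
[{"dx": 8.6, "dy": -25.1, "az": -0.099}, {"dx": 11.0, "dy": -24.1, "az": -0.099}, {"dx": 13.3, "dy": -22.9, "az": -0.099}, {"dx": 15.5, "dy": -21.5, "az": -0.099}, {"dx": 17.6, "dy": -19.8, "az": -0.099}]
[{"dx": 19.4, "dy": -18.0, "az": -0.099}, {"dx": 21.1, "dy": -16.0, "az": -0.099}, {"dx": 22.6, "dy": -13.8, "az": -0.099}, {"dx": 23.9, "dy": -11.5, "az": -0.099}, {"dx": 24.9, "dy": -9.1, "az": -0.099}]
[{"dx": 25.7, "dy": -6.6, "az": -0.099}, {"dx": 26.2, "dy": -4.0, "az": -0.099}, {"dx": 26.5, "dy": -1.4, "az": -0.099}, {"dx": 26.5, "dy": 1.2, "az": -0.099}, {"dx": 26.2, "dy": 3.8, "az": -0.099}]
```

>>> play_rows(moves=[{"dx": 0,"dy": 0,"dz": -15,"ax": 0,"ay": 0,"az": 0},{"dx": 0,"dy": 0,"dz": -32,"ax": 0,"ay": 0,"az": 0},{"dx": 0,"dy": 0,"dz": -32,"ax": 0,"ay": 0,"az": 0},{"dx": 0,"dy": 0,"dz": -16,"ax": 0,"ay": 0,"az": 0},{"dx": 0,"dy": 0,"dz": 0,"ax": 0,"ay": 0,"az": 0}])

```text
t: 14.95
tool_pos: [0.4417, 0.0033, 0.073]
orientation: [0.991, 0.13, 0.004, 0.001]
wrist_force: [1.2, 0.4, 0.3]
finger_gap: 0.093
grip_force: 58.9
```

>>> play_rows(moves=[{"dx": 8.5,"dy": -25,"dz": 0,"ax": 0,"ay": 0,"az": -0.099},{"dx": 11,"dy": -24,"dz": 0,"ax": 0,"ay": 0,"az": -0.099},{"dx": 13.5,"dy": -23,"dz": 0,"ax": 0,"ay": 0,"az": -0.099},{"dx": 15.5,"dy": -21.5,"dz": 0,"ax": 0,"ay": 0,"az": -0.099},{"dx": 17.5,"dy": -20,"dz": 0,"ax": 0,"ay": 0,"az": -0.099}])

```text
t: 15.37
tool_pos: [0.4463, 0.1364, 0.0681]
orientation: [0.928, 0.371, -0.001, 0.0]
wrist_force: [0.2, 0.0, 0.2]
finger_gap: 0.092
grip_force: 59.0
```

>>> play_rows(moves=[{"dx": 19.5,"dy": -18,"dz": 0,"ax": 0,"ay": 0,"az": -0.099},{"dx": 21,"dy": -16,"dz": 0,"ax": 0,"ay": 0,"az": -0.099},{"dx": 22.5,"dy": -14,"dz": 0,"ax": 0,"ay": 0,"az": -0.099},{"dx": 24,"dy": -11.5,"dz": 0,"ax": 0,"ay": 0,"az": -0.099},{"dx": 25,"dy": -9,"dz": 0,"ax": 0,"ay": 0,"az": -0.099}])

```text
t: 15.78
tool_pos: [0.4551, 0.2687, 0.0678]
orientation: [0.809, 0.588, -0.001, -0.0]
wrist_force: [0.4, -0.4, -0.6]
finger_gap: 0.091
grip_force: 59.0
```

>>> play_rows(moves=[{"dx": 25.5,"dy": -6.5,"dz": 0,"ax": 0,"ay": 0,"az": -0.099},{"dx": 26,"dy": -4,"dz": 0,"ax": 0,"ay": 0,"az": -0.099},{"dx": 26.5,"dy": -1.5,"dz": 0,"ax": 0,"ay": 0,"az": -0.099},{"dx": 26.5,"dy": 1,"dz": 0,"ax": 0,"ay": 0,"az": -0.099},{"dx": 26,"dy": 4,"dz": 0,"ax": 0,"ay": 0,"az": -0.099}])

```text
t: 16.2
tool_pos: [0.4641, 0.4003, 0.0674]
orientation: [0.64, 0.768, -0.001, -0.0]
wrist_force: [0.8, 0.2, -0.5]
finger_gap: 0.094
grip_force: 59.0
```

>>> play_rows(moves=[{"dx": 0,"dy": 0,"dz": 0,"ax": 0,"ay": 0,"az": 0},{"dx": 0,"dy": 0,"dz": 0,"ax": 0,"ay": 0,"az": 0},{"dx": 0,"dy": 0,"dz": 0,"ax": 0,"ay": 0,"az": 0},{"dx": 0,"dy": 0,"dz": 0,"ax": 0,"ay": 0,"az": 0},{"dx": 0,"dy": 0,"dz": 0,"ax": 0,"ay": 0,"az": 0}])

```text
t: 16.62
tool_pos: [0.4648, 0.3983, 0.069]
orientation: [0.643, 0.766, -0.001, -0.0]
wrist_force: [0.1, -0.4, 0.4]
finger_gap: 0.087
grip_force: 59.0
```

```bash
python3 - <<'E'
from h import *
plan((465,401,-20.5,100))
E
```

```text
now [464.8 398.3  69. ] yaw 100.0 tilt [-0.001 -0.001] q [ 0.71  0.55  0.1   1.13 -0.    2.11] gap 0.087 grip 59.0 t 16.6 F [ 0.1 -0.4  0.4]
-> (465, 401, -20.5, 100)
[{"dx": 0.9, "dy": 0.3, "dz": 29.8}, {"dx": 0.9, "dy": 0.2, "dz": 29.8}, {"dx": 0.9, "dy": 0.2, "dz": 29.8}]
```

>>> play_rows(moves=[{"dx": 2,"dy": 0,"dz": 30,"ax": 0,"ay": 0,"az": 0},{"dx": 0,"dy": 0,"dz": 30,"ax": 0,"ay": 0,"az": 0},{"dx": 0,"dy": 0,"dz": 20,"ax": 0,"ay": 0,"az": 0},{"dx": 0,"dy": 0,"dz": 7,"ax": 0,"ay": 0,"az": 0},{"dx": 0,"dy": 0,"dz": 0,"ax": 0,"ay": 0,"az": 0}])

```text
t: 17.03
tool_pos: [0.4635, 0.3997, -0.0191]
orientation: [0.643, 0.766, -0.002, -0.0]
wrist_force: [-0.3, -0.2, -0.4]
finger_gap: 0.092
grip_force: 59.0
```

>>> play_rows(moves=[{"dx": 0,"dy": 0,"dz": 0,"ax": 0,"ay": 0,"az": 0},{"dx": 0,"dy": 0,"dz": 0,"ax": 0,"ay": 0,"az": 0},{"dx": 0,"dy": 0,"dz": 0,"ax": 0,"ay": 0,"az": 0},{"dx": 0,"dy": 0,"dz": 0,"ax": 0,"ay": 0,"az": 0},{"dx": 0,"dy": 0,"dz": 0,"ax": 0,"ay": 0,"az": 0}])

```text
t: 17.45
tool_pos: [0.4651, 0.402, -0.0167]
orientation: [0.642, 0.767, 0.001, 0.0]
wrist_force: [-0.1, -0.2, 0.0]
finger_gap: 0.094
grip_force: 59.0
```

>>> play_rows(moves=[{"dx": 0,"dy": 0,"dz": 1.5,"ax": 0,"ay": 0,"az": 0},{"dx": 0,"dy": 0,"dz": 0,"ax": 0,"ay": 0,"az": 0},{"dx": 0,"dy": 0,"dz": 0,"ax": 0,"ay": 0,"az": 0},{"dx": 0,"dy": 0,"dz": 0,"ax": 0,"ay": 0,"az": 0}])

```text
t: 17.78
tool_pos: [0.4645, 0.4016, -0.0192]
orientation: [0.642, 0.767, -0.0, -0.0]
wrist_force: [0.5, -0.1, 0.7]
finger_gap: 0.093
grip_force: 59.0
```

>>> play_rows(moves=[{"dx": 0,"dy": 0,"dz": 1.5,"ax": 0,"ay": 0,"az": 0},{"dx": 0,"dy": 0,"dz": 0,"ax": 0,"ay": 0,"az": 0},{"dx": 0,"dy": 0,"dz": 0,"ax": 0,"ay": 0,"az": 0},{"dx": 0,"dy": 0,"dz": 0,"ax": 0,"ay": 0,"az": 0}])

```text
t: 18.12
tool_pos: [0.4645, 0.4016, -0.0207]
orientation: [0.642, 0.767, -0.0, -0.0]
wrist_force: [-0.1, 0.2, -0.3]
finger_gap: 0.09
grip_force: 59.0
```

>>> play_rows(hand=0.4, moves=[{"dx": 0,"dy": 0,"dz": 0,"ax": 0,"ay": 0,"az": 0},{"dx": 0,"dy": 0,"dz": 0,"ax": 0,"ay": 0,"az": 0},{"dx": 0,"dy": 0,"dz": 0,"ax": 0,"ay": 0,"az": 0},{"dx": 0,"dy": 0,"dz": 0,"ax": 0,"ay": 0,"az": 0}])

```text
t: 18.45
tool_pos: [0.4646, 0.4017, -0.0205]
orientation: [0.642, 0.767, 0.0, 0.0]
wrist_force: [-0.8, 0.7, -0.4]
finger_gap: 0.301
grip_force: 0.0
```

>>> play_rows(moves=[{"dx": 0,"dy": 0,"dz": -10,"ax": 0,"ay": 0,"az": 0},{"dx": 0,"dy": 0,"dz": -30,"ax": 0,"ay": 0,"az": 0},{"dx": 0,"dy": 0,"dz": -30,"ax": 0,"ay": 0,"az": 0},{"dx": 0,"dy": 0,"dz": -20,"ax": 0,"ay": 0,"az": 0},{"dx": 0,"dy": 0,"dz": 0,"ax": 0,"ay": 0,"az": 0}])

```text
t: 18.87
tool_pos: [0.4677, 0.4044, 0.0761]
orientation: [0.642, 0.767, 0.005, 0.001]
wrist_force: [1.0, 0.1, 0.7]
finger_gap: 0.301
grip_force: 0.0
```

```bash
python3 - <<'E'
from h import *
plan((415.5,216,70,177))
E
```

```text
now [467.7 404.4  76.1] yaw 100.1 tilt [0.008 0.007] q [0.71 0.54 0.11 1.13 0.   2.11] gap 0.301 grip 0.0 t 18.9 F [1.  0.1 0.7]
-> (415.5, 216, 70, 177)
[{"dx": -11.8, "dy": -5.6, "dz": 0.3, "ax": 0.001, "az": -0.089}, {"dx": -11.2, "dy": -6.7, "dz": 0.3, "ax": 0.001, "az": -0.089}, {"dx": -10.6, "dy": -7.6, "dz": 0.3, "ax": 0.001, "az": -0.089}, {"dx": -9.8, "dy": -8.5, "dz": 0.3, "ax": 0.001, "az": -0.089}, {"dx": -9.0, "dy": -9.4, "dz": 0.3, "ax": 0.001, "az": -0.089}]
[{"dx": -8.2, "dy": -10.2, "dz": 0.3, "ax": 0.001, "az": -0.089}, {"dx": -7.2, "dy": -10.9, "dz": 0.3, "ax": 0.001, "az": -0.089}, {"dx": -6.2, "dy": -11.5, "dz": 0.3, "ax": 0.001, "az": -0.089}, {"dx": -5.2, "dy": -12.0, "dz": 0.3, "ax": 0.001, "az": -0.089}, {"dx": -4.1, "dy": -12.4, "dz": 0.3, "ax": 0.001, "az": -0.089}]
[{"dx": -3.0, "dy": -12.7, "dz": 0.4, "ax": 0.001, "az": -0.089}, {"dx": -1.8, "dy": -12.9, "dz": 0.4, "ax": 0.001, "az": -0.089}, {"dx": -0.7, "dy": -13.0, "dz": 0.4, "ax": 0.001, "az": -0.089}, {"dx": 0.5, "dy": -13.0, "dz": 0.4, "ax": 0.001, "az": -0.089}, {"dx": 1.7, "dy": -12.9, "dz": 0.4, "ax": 0.001, "az": -0.089}]
```

>>> play_rows(hand=-0.4, moves=[{"dx": -12,"dy": -5.5,"dz": 0,"ax": 0,"ay": 0,"az": -0.089},{"dx": -11,"dy": -6.5,"dz": 0,"ax": 0,"ay": 0,"az": -0.089},{"dx": -10.5,"dy": -7.5,"dz": 0,"ax": 0,"ay": 0,"az": -0.089},{"dx": -10,"dy": -8.5,"dz": 0,"ax": 0,"ay": 0,"az": -0.089},{"dx": -9,"dy": -9.5,"dz": 0,"ax": 0,"ay": 0,"az": -0.089}])

```text
t: 19.28
tool_pos: [0.447, 0.3381, 0.0694]
orientation: [0.455, 0.89, -0.0, -0.0]
wrist_force: [0.6, 0.2, 0.5]
finger_gap: 0.699
grip_force: 0.0
```

>>> play_rows(moves=[{"dx": -8,"dy": -10,"dz": 0,"ax": 0,"ay": 0,"az": -0.089},{"dx": -7,"dy": -11,"dz": 0,"ax": 0,"ay": 0,"az": -0.089},{"dx": -6,"dy": -11.5,"dz": 0,"ax": 0,"ay": 0,"az": -0.089},{"dx": -5,"dy": -12,"dz": 0,"ax": 0,"ay": 0,"az": -0.089},{"dx": -4,"dy": -12.5,"dz": 0,"ax": 0,"ay": 0,"az": -0.089}])

```text
t: 19.7
tool_pos: [0.4287, 0.2758, 0.0695]
orientation: [0.248, 0.969, -0.0, -0.0]
wrist_force: [-0.6, -0.5, -0.8]
finger_gap: 0.702
grip_force: 0.0
```

>>> play_rows(moves=[{"dx": -3,"dy": -12.5,"dz": 0,"ax": 0,"ay": 0,"az": -0.089},{"dx": -2,"dy": -13,"dz": 0,"ax": 0,"ay": 0,"az": -0.089},{"dx": -0.5,"dy": -13,"dz": 0,"ax": 0,"ay": 0,"az": -0.089},{"dx": 0.5,"dy": -13,"dz": 0,"ax": 0,"ay": 0,"az": -0.089},{"dx": 1.5,"dy": -13,"dz": 0,"ax": 0,"ay": 0,"az": -0.089}])

```text
t: 20.12
tool_pos: [0.4111, 0.2131, 0.0695]
orientation: [0.028, 1.0, -0.0, -0.0]
wrist_force: [-0.4, -0.2, -0.4]
finger_gap: 0.698
grip_force: 0.0
```

>>> play_rows(moves=[{"dx": 0,"dy": 0,"dz": 0,"ax": 0,"ay": 0,"az": 0},{"dx": 0,"dy": 0,"dz": 0,"ax": 0,"ay": 0,"az": 0},{"dx": 0,"dy": 0,"dz": 0,"ax": 0,"ay": 0,"az": 0},{"dx": 0,"dy": 0,"dz": 0,"ax": 0,"ay": 0,"az": 0},{"dx": 0,"dy": 0,"dz": 0,"ax": 0,"ay": 0,"az": 0}])

```text
t: 20.53
tool_pos: [0.4119, 0.2145, 0.0695]
orientation: [0.03, 1.0, 0.0, 0.0]
wrist_force: [-1.5, 0.0, 0.2]
finger_gap: 0.701
grip_force: 0.0
```

```bash
python3 - <<'E'
from h import *
plan((415.5,216,-24,177))
p,d=cams.camera("side");cv2.imwrite("pics/e.png",cv2.resize(p[230:480,90:390],None,fx=2.2,fy=2.2)[:,:,::-1])
E
```

```text
now [411.9 214.5  69.5] yaw 176.6 tilt [0. 0.] q [ 0.48  0.28 -0.32  0.97  0.    0.54] gap 0.701 grip 0.0 t 20.5 F [-1.5  0.   0.2]
-> (415.5, 216, -24, 177)
[{"dx": -1.2, "dy": 0.5, "dz": 31.2, "az": -0.002}, {"dx": -1.2, "dy": 0.5, "dz": 31.2, "az": -0.002}, {"dx": -1.2, "dy": 0.5, "dz": 31.2, "az": -0.002}]
```

View pics/e.png

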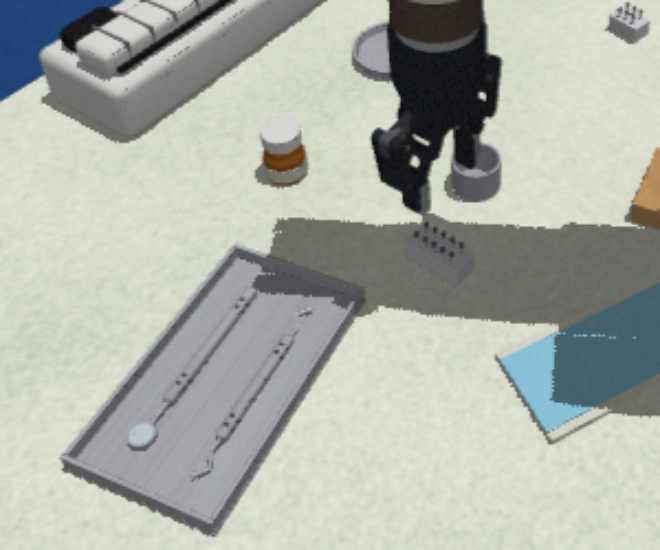

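Both instruments lie flat side by side in the tray: the mirror from (143,435) and the scaler centred near (258,385). The gripper is open over the large block at (440,250). Going down.

>>> play_rows(moves=[{"dx": -3.5,"dy": 1.5,"dz": 30,"ax": 0,"ay": 0,"az": -0.006},{"dx": 0,"dy": 0,"dz": 30,"ax": 0,"ay": 0,"az": 0},{"dx": 0,"dy": 0,"dz": 22,"ax": 0,"ay": 0,"az": 0},{"dx": 0,"dy": 0,"dz": 10,"ax": 0,"ay": 0,"az": 0},{"dx": 0,"dy": 0,"dz": 0,"ax": 0,"ay": 0,"az": 0}])

```text
t: 21.0
tool_pos: [0.4128, 0.2142, -0.0253]
orientation: [0.027, 1.0, -0.001, -0.003]
wrist_force: [0.3, 0.5, 0.4]
finger_gap: 0.698
grip_force: 0.0
```

>>> play_rows(moves=[{"dx": 0,"dy": 0,"dz": 0,"ax": 0,"ay": 0,"az": 0},{"dx": 0,"dy": 0,"dz": 0,"ax": 0,"ay": 0,"az": 0},{"dx": 0,"dy": 0,"dz": 0,"ax": 0,"ay": 0,"az": 0},{"dx": 0,"dy": 0,"dz": 0,"ax": 0,"ay": 0,"az": 0},{"dx": 0,"dy": 0,"dz": 0,"ax": 0,"ay": 0,"az": 0}])

```text
t: 21.42
tool_pos: [0.4159, 0.2155, -0.0217]
orientation: [0.027, 1.0, 0.0, 0.001]
wrist_force: [1.1, 0.0, -0.0]
finger_gap: 0.705
grip_force: 0.0
```

>>> play_rows(hand=1, moves=[{"dx": 0,"dy": 0,"dz": 0,"ax": 0,"ay": 0,"az": 0},{"dx": 0,"dy": 0,"dz": 0,"ax": 0,"ay": 0,"az": 0},{"dx": 0,"dy": 0,"dz": 0,"ax": 0,"ay": 0,"az": 0},{"dx": 0,"dy": 0,"dz": 0,"ax": 0,"ay": 0,"az": 0},{"dx": 0,"dy": 0,"dz": 0,"ax": 0,"ay": 0,"az": 0}])

```text
t: 21.83
tool_pos: [0.4155, 0.2153, -0.0221]
orientation: [0.027, 1.0, 0.0, 0.0]
wrist_force: [-0.9, -1.0, 5.7]
finger_gap: 0.311
grip_force: 60.0
```

```bash
python3 - <<'E'
from h import *
c=np.radians(1.6);u=lambda a,b:(491+a*np.cos(c)-b*np.sin(c),-397.5+a*np.sin(c)+b*np.cos(c))
print(u(0,28),u(0,-28))
plan((415.5,216,70,177),(*u(0,28),70,181.6))
E
```

```text
(np.float64(490.21819411574006), np.float64(-369.51091677887007)) (np.float64(491.78180588425994), np.float64(-425.48908322112993))
now [415.5 215.3 -22.1] yaw 176.9 tilt [0.001 0.   ] q [ 0.48  0.41 -0.42  0.74  0.    0.53] gap 0.311 grip 60.0 t 21.8 F [-0.9 -1.   5.7]
-> (415.5, 216, 70, 177)
[{"dy": 0.3, "dz": -30.7}, {"dy": 0.2, "dz": -30.7}, {"dy": 0.2, "dz": -30.7}]
-> (np.float64(490.21819411574006), np.float64(-369.51091677887007), 70, 181.6)
[{"dx": -5.3, "dy": -29.0, "az": -0.004}, {"dx": -5.1, "dy": -29.1, "az": -0.004}, {"dx": -5.0, "dy": -29.1, "az": -0.004}, {"dx": -4.9, "dy": -29.1, "az": -0.004}, {"dx": -4.8, "dy": -29.1, "az": -0.004}]
[{"dx": -4.7, "dy": -29.1, "az": -0.004}, {"dx": -4.6, "dy": -29.2, "az": -0.004}, {"dx": -4.4, "dy": -29.2, "az": -0.004}, {"dx": -4.3, "dy": -29.2, "az": -0.004}, {"dx": -4.2, "dy": -29.2, "az": -0.004}]
[{"dx": -4.1, "dy": -29.2, "az": -0.004}, {"dx": -4.0, "dy": -29.2, "az": -0.004}, {"dx": -3.9, "dy": -29.3, "az": -0.004}, {"dx": -3.7, "dy": -29.3, "az": -0.004}, {"dx": -3.6, "dy": -29.3, "az": -0.004}]
[{"dx": -3.5, "dy": -29.3, "az": -0.004}, {"dx": -3.4, "dy": -29.3, "az": -0.004}, {"dx": -3.3, "dy": -29.3, "az": -0.004}, {"dx": -3.2, "dy": -29.3, "az": -0.004}, {"dx": -3.0, "dy": -29.4, "az": -0.004}]
```

>>> play_rows(moves=[{"dx": 0,"dy": 0,"dz": -15,"ax": 0,"ay": 0,"az": 0},{"dx": 0,"dy": 0,"dz": -32,"ax": 0,"ay": 0,"az": 0},{"dx": 0,"dy": 0,"dz": -32,"ax": 0,"ay": 0,"az": 0},{"dx": 0,"dy": 0,"dz": -13,"ax": 0,"ay": 0,"az": 0},{"dx": 0,"dy": 0,"dz": 0,"ax": 0,"ay": 0,"az": 0}])

```text
t: 22.25
tool_pos: [0.4178, 0.2165, 0.0727]
orientation: [0.027, 1.0, 0.002, 0.003]
wrist_force: [0.3, -0.3, -0.6]
finger_gap: 0.312
grip_force: 59.3
```

>>> play_rows(moves=[{"dx": -5,"dy": -29,"dz": 0,"ax": 0,"ay": 0,"az": -0.004},{"dx": -5,"dy": -29,"dz": 0,"ax": 0,"ay": 0,"az": -0.004},{"dx": -5,"dy": -29,"dz": 0,"ax": 0,"ay": 0,"az": -0.004},{"dx": -5,"dy": -29,"dz": 0,"ax": 0,"ay": 0,"az": -0.004},{"dx": -5,"dy": -29,"dz": 0,"ax": 0,"ay": 0,"az": -0.004}])

```text
t: 22.67
tool_pos: [0.4322, 0.0677, 0.0679]
orientation: [0.017, 1.0, -0.0, -0.001]
wrist_force: [1.1, -0.9, -0.6]
finger_gap: 0.311
grip_force: 59.4
```

>>> play_rows(moves=[{"dx": -4.5,"dy": -29,"dz": 0,"ax": 0,"ay": 0,"az": -0.004},{"dx": -4.5,"dy": -29,"dz": 0,"ax": 0,"ay": 0,"az": -0.004},{"dx": -4.5,"dy": -29,"dz": 0,"ax": 0,"ay": 0,"az": -0.004},{"dx": -4.5,"dy": -29,"dz": 0,"ax": 0,"ay": 0,"az": -0.004},{"dx": -4.5,"dy": -29,"dz": 0,"ax": 0,"ay": 0,"az": -0.004}])

```text
t: 23.08
tool_pos: [0.451, -0.0777, 0.0678]
orientation: [0.007, 1.0, 0.0, -0.001]
wrist_force: [-0.2, 0.2, 0.5]
finger_gap: 0.311
grip_force: 59.4
```

>>> play_rows(moves=[{"dx": -4,"dy": -29,"dz": 0,"ax": 0,"ay": 0,"az": -0.004},{"dx": -4,"dy": -29,"dz": 0,"ax": 0,"ay": 0,"az": -0.004},{"dx": -4,"dy": -29,"dz": 0,"ax": 0,"ay": 0,"az": -0.004},{"dx": -4,"dy": -29,"dz": 0,"ax": 0,"ay": 0,"az": -0.004},{"dx": -4,"dy": -29,"dz": 0,"ax": 0,"ay": 0,"az": -0.004}])

```text
t: 23.5
tool_pos: [0.4702, -0.2225, 0.0675]
orientation: [-0.003, 1.0, 0.001, -0.001]
wrist_force: [0.2, -0.3, -0.5]
finger_gap: 0.31
grip_force: 59.4
```

>>> play_rows(moves=[{"dx": -3.5,"dy": -30,"dz": 0,"ax": 0,"ay": 0,"az": -0.004},{"dx": -3.5,"dy": -30,"dz": 0,"ax": 0,"ay": 0,"az": -0.004},{"dx": -3.5,"dy": -30,"dz": 0,"ax": 0,"ay": 0,"az": -0.004},{"dx": -3,"dy": -30,"dz": 0,"ax": 0,"ay": 0,"az": -0.004},{"dx": -3,"dy": -30,"dz": 0,"ax": 0,"ay": 0,"az": -0.004}])

```text
t: 23.92
tool_pos: [0.4889, -0.372, 0.067]
orientation: [-0.013, 1.0, 0.001, -0.001]
wrist_force: [1.1, 0.5, -1.1]
finger_gap: 0.313
grip_force: 59.3
```

>>> play_rows(moves=[{"dx": 0,"dy": 0,"dz": 0,"ax": 0,"ay": 0,"az": 0},{"dx": 0,"dy": 0,"dz": 0,"ax": 0,"ay": 0,"az": 0},{"dx": 0,"dy": 0,"dz": 0,"ax": 0,"ay": 0,"az": 0},{"dx": 0,"dy": 0,"dz": 0,"ax": 0,"ay": 0,"az": 0},{"dx": 0,"dy": 0,"dz": 0,"ax": 0,"ay": 0,"az": 0}])

```text
t: 24.33
tool_pos: [0.4898, -0.3698, 0.0689]
orientation: [-0.014, 1.0, 0.001, -0.001]
wrist_force: [0.6, 0.6, -0.7]
finger_gap: 0.318
grip_force: 59.4
```

```bash
python3 - <<'E'
from h import *
plan((490,-369.5,-18,181.6))
E
```

```text
now [ 489.8 -369.8   68.9] yaw -178.4 tilt [-0.001  0.001] q [-0.65  0.55  0.11  1.13  0.   -0.67] gap 0.318 grip 59.4 t 24.3 F [ 0.6  0.6 -0.7]
-> (490, -369.5, -18, 181.6)
[{"dx": -0.1, "dy": 0.1, "dz": 29.0}, {"dx": -0.1, "dy": 0.1, "dz": 29.0}, {"dx": -0.1, "dy": 0.1, "dz": 29.0}]
```

>>> play_rows(moves=[{"dx": 0,"dy": 0,"dz": 30,"ax": 0,"ay": 0,"az": 0},{"dx": 0,"dy": 0,"dz": 30,"ax": 0,"ay": 0,"az": 0},{"dx": 0,"dy": 0,"dz": 18,"ax": 0,"ay": 0,"az": 0},{"dx": 0,"dy": 0,"dz": 6,"ax": 0,"ay": 0,"az": 0},{"dx": 0,"dy": 0,"dz": 0,"ax": 0,"ay": 0,"az": 0}])

```text
t: 24.75
tool_pos: [0.4889, -0.3694, -0.0158]
orientation: [-0.014, 1.0, 0.001, -0.001]
wrist_force: [0.1, -0.3, -0.1]
finger_gap: 0.311
grip_force: 59.5
```

>>> play_rows(moves=[{"dx": 0,"dy": 0,"dz": 0,"ax": 0,"ay": 0,"az": 0},{"dx": 0,"dy": 0,"dz": 0,"ax": 0,"ay": 0,"az": 0},{"dx": 0,"dy": 0,"dz": 0,"ax": 0,"ay": 0,"az": 0},{"dx": 0,"dy": 0,"dz": 0,"ax": 0,"ay": 0,"az": 0},{"dx": 0,"dy": 0,"dz": 0,"ax": 0,"ay": 0,"az": 0}])

```text
t: 25.17
tool_pos: [0.4906, -0.3717, -0.0137]
orientation: [-0.013, 1.0, -0.001, 0.001]
wrist_force: [1.0, 0.3, -0.5]
finger_gap: 0.315
grip_force: 59.5
```

>>> play_rows(moves=[{"dx": 0,"dy": 0,"dz": 1.5,"ax": 0,"ay": 0,"az": 0},{"dx": 0,"dy": 0,"dz": 0,"ax": 0,"ay": 0,"az": 0},{"dx": 0,"dy": 0,"dz": 0,"ax": 0,"ay": 0,"az": 0},{"dx": 0,"dy": 0,"dz": 0,"ax": 0,"ay": 0,"az": 0}])

```text
t: 25.5
tool_pos: [0.4899, -0.3713, -0.0162]
orientation: [-0.013, 1.0, 0.0, -0.0]
wrist_force: [-0.0, -0.1, -1.1]
finger_gap: 0.311
grip_force: 59.5
```

>>> play_rows(moves=[{"dx": 0,"dy": 0,"dz": 1.4,"ax": 0,"ay": 0,"az": 0},{"dx": 0,"dy": 0,"dz": 0,"ax": 0,"ay": 0,"az": 0},{"dx": 0,"dy": 0,"dz": 0,"ax": 0,"ay": 0,"az": 0},{"dx": 0,"dy": 0,"dz": 0,"ax": 0,"ay": 0,"az": 0}])

```text
t: 25.83
tool_pos: [0.49, -0.3712, -0.0176]
orientation: [-0.013, 1.0, 0.0, -0.0]
wrist_force: [0.3, 0.6, -1.0]
finger_gap: 0.313
grip_force: 59.5
```

>>> play_rows(hand=0, moves=[{"dx": 0,"dy": 0,"dz": 0,"ax": 0,"ay": 0,"az": 0},{"dx": 0,"dy": 0,"dz": 0,"ax": 0,"ay": 0,"az": 0},{"dx": 0,"dy": 0,"dz": 0,"ax": 0,"ay": 0,"az": 0},{"dx": 0,"dy": 0,"dz": 0,"ax": 0,"ay": 0,"az": 0}])

```text
t: 26.17
tool_pos: [0.4902, -0.3713, -0.0173]
orientation: [-0.013, 1.0, -0.0, 0.0]
wrist_force: [-0.4, 0.5, 0.2]
finger_gap: 0.498
grip_force: 0.0
```

>>> play_rows(moves=[{"dx": 0,"dy": 0,"dz": -10,"ax": 0,"ay": 0,"az": 0},{"dx": 0,"dy": 0,"dz": -30,"ax": 0,"ay": 0,"az": 0},{"dx": 0,"dy": 0,"dz": -30,"ax": 0,"ay": 0,"az": 0},{"dx": 0,"dy": 0,"dz": -15,"ax": 0,"ay": 0,"az": 0},{"dx": 0,"dy": 0,"dz": 0,"ax": 0,"ay": 0,"az": 0}])

```text
t: 26.58
tool_pos: [0.4931, -0.3735, 0.0733]
orientation: [-0.013, 1.0, -0.003, 0.004]
wrist_force: [0.0, -0.4, 1.2]
finger_gap: 0.498
grip_force: 0.0
```

```bash
python3 - <<'E'
from h import *
plan((429,-198,70,168))
E
```

```text
now [ 493.1 -373.5   73.3] yaw -178.5 tilt [ 0.008 -0.006] q [-0.65  0.54  0.11  1.13  0.   -0.67] gap 0.498 grip 0.0 t 26.6 F [ 0.  -0.4  1.2]
-> (429, -198, 70, 168)
[{"dx": 11.9, "dy": 35.4, "dz": 0.4, "ax": -0.001, "ay": 0.002, "az": 0.047}, {"dx": 13.6, "dy": 34.8, "dz": 0.4, "ax": -0.001, "ay": 0.002, "az": 0.047}, {"dx": 15.2, "dy": 34.2, "dz": 0.5, "ax": -0.001, "ay": 0.002, "az": 0.047}, {"dx": 16.8, "dy": 33.4, "dz": 0.5, "ax": -0.001, "ay": 0.002, "az": 0.047}, {"dx": 18.3, "dy": 32.6, "dz": 0.6, "ax": -0.001, "ay": 0.002, "az": 0.047}]
```

>>> play_rows(hand=-0.4, moves=[{"dx": 11.5,"dy": 35,"dz": 0,"ax": 0,"ay": 0,"az": 0.047},{"dx": 13,"dy": 34.5,"dz": 0,"ax": 0,"ay": 0,"az": 0.047},{"dx": 14.5,"dy": 34,"dz": 0,"ax": 0,"ay": 0,"az": 0.047},{"dx": 16,"dy": 33,"dz": 0,"ax": 0,"ay": 0,"az": 0.047},{"dx": 18,"dy": 32,"dz": 0,"ax": 0,"ay": 0,"az": 0.047}])

```text
t: 27.0
tool_pos: [0.4271, -0.1961, 0.067]
orientation: [0.106, 0.994, 0.0, -0.0]
wrist_force: [0.5, -0.0, -0.6]
finger_gap: 0.701
grip_force: 0.0
```

>>> play_rows(moves=[{"dx": 0,"dy": 0,"dz": 0,"ax": 0,"ay": 0,"az": 0},{"dx": 0,"dy": 0,"dz": 0,"ax": 0,"ay": 0,"az": 0},{"dx": 0,"dy": 0,"dz": 0,"ax": 0,"ay": 0,"az": 0},{"dx": 0,"dy": 0,"dz": 0,"ax": 0,"ay": 0,"az": 0},{"dx": 0,"dy": 0,"dz": 0,"ax": 0,"ay": 0,"az": 0}])

```text
t: 27.42
tool_pos: [0.4292, -0.199, 0.0675]
orientation: [0.105, 0.994, -0.0, 0.0]
wrist_force: [-0.9, -0.5, 0.1]
finger_gap: 0.702
grip_force: 0.0
```

```bash
python3 - <<'E'
from h import *
plan((429,-198,-22.5,168))
p,d=cams.camera("top");cv2.imwrite("pics/f.png",cv2.resize(p[180:320,340:510],None,fx=4,fy=4)[:,:,::-1])
X=cloud("top",d)
H=X[215:300,405:490].reshape(-1,3);H=H[(H[:,2]>.022)&(H[:,2]<.033)];print("large block",rect(H),len(H))
H=X[262:295,350:385].reshape(-1,3);H=H[(H[:,2]>.017)&(H[:,2]<.03)];print("small block",rect(H) if len(H)>4 else'',len(H))
E
```

```text
now [ 429.2 -199.    67.5] yaw 168.0 tilt [ 0.001 -0.001] q [-0.43  0.3  -0.3   0.98 -0.   -0.22] gap 0.702 grip 0.0 t 27.4 F [-0.9 -0.5  0.1]
-> (429, -198, -22.5, 168)
[{"dx": 0.2, "dy": 0.3, "dz": 30.0}, {"dx": 0.2, "dy": 0.3, "dz": 30.0}, {"dx": 0.2, "dy": 0.3, "dz": 30.0}]
large block (array([ 491. , -399.1]), 156.3, 153.9, 1.6) 291
small block  0
```

View pics/f.png

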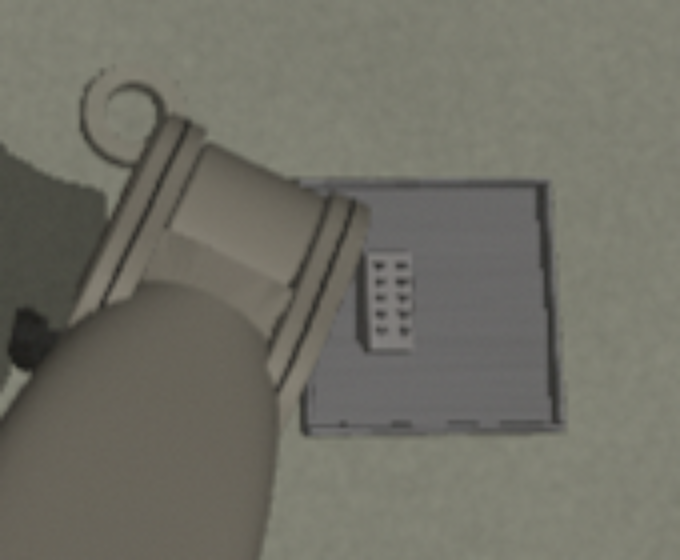

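The large block stands upright with its burs up at crop (390,300), inside the square tray, and the right half is free. Picking up the small block.

>>> play_rows(moves=[{"dx": 0,"dy": 1,"dz": 30,"ax": 0,"ay": 0,"az": 0},{"dx": 0,"dy": 0,"dz": 30,"ax": 0,"ay": 0,"az": 0},{"dx": 0,"dy": 0,"dz": 20,"ax": 0,"ay": 0,"az": 0},{"dx": 0,"dy": 0,"dz": 10,"ax": 0,"ay": 0,"az": 0},{"dx": 0,"dy": 0,"dz": 0,"ax": 0,"ay": 0,"az": 0}])

```text
t: 27.88
tool_pos: [0.4265, -0.1965, -0.0252]
orientation: [0.105, 0.994, 0.001, -0.003]
wrist_force: [-0.4, 0.5, 0.1]
finger_gap: 0.7
grip_force: 0.0
```

>>> play_rows(moves=[{"dx": 0,"dy": 0,"dz": 0,"ax": 0,"ay": 0,"az": 0},{"dx": 0,"dy": 0,"dz": 0,"ax": 0,"ay": 0,"az": 0},{"dx": 0,"dy": 0,"dz": 0,"ax": 0,"ay": 0,"az": 0},{"dx": 0,"dy": 0,"dz": 0,"ax": 0,"ay": 0,"az": 0},{"dx": 0,"dy": 0,"dz": 0,"ax": 0,"ay": 0,"az": 0}])

```text
t: 28.3
tool_pos: [0.4295, -0.1972, -0.0216]
orientation: [0.104, 0.995, -0.0, 0.001]
wrist_force: [-1.0, 0.3, 0.9]
finger_gap: 0.698
grip_force: 0.0
```

>>> play_rows(hand=1, moves=[{"dx": 0,"dy": 0,"dz": 0,"ax": 0,"ay": 0,"az": 0},{"dx": 0,"dy": 0,"dz": 0,"ax": 0,"ay": 0,"az": 0},{"dx": 0,"dy": 0,"dz": 0,"ax": 0,"ay": 0,"az": 0},{"dx": 0,"dy": 0,"dz": 0,"ax": 0,"ay": 0,"az": 0},{"dx": 0,"dy": 0,"dz": 0,"ax": 0,"ay": 0,"az": 0}])

```text
t: 28.72
tool_pos: [0.429, -0.197, -0.0219]
orientation: [0.104, 0.995, -0.0, 0.0]
wrist_force: [-0.3, -0.1, 5.3]
finger_gap: 0.307
grip_force: 59.8
```

```bash
python3 - <<'E'
from h import *
plan((429,-198,70,168),(492,-428,70,181.6))
E
```

```text
now [ 429.  -197.   -21.9] yaw 168.0 tilt [ 0.001 -0.   ] q [-0.43  0.42 -0.41  0.75 -0.   -0.22] gap 0.307 grip 59.8 t 28.7 F [-0.3 -0.1  5.3]
-> (429, -198, 70, 168)
[{"dx": -0.1, "dy": -0.3, "dz": -30.6}, {"dx": -0.1, "dy": -0.3, "dz": -30.6}, {"dx": -0.1, "dy": -0.3, "dz": -30.6}]
-> (492, -428, 70, 181.6)
[{"dx": -10.9, "dy": -21.2, "az": -0.024}, {"dx": -10.4, "dy": -21.4, "az": -0.024}, {"dx": -9.9, "dy": -21.7, "az": -0.024}, {"dx": -9.4, "dy": -21.9, "az": -0.024}, {"dx": -8.9, "dy": -22.1, "az": -0.024}]
[{"dx": -8.4, "dy": -22.3, "az": -0.024}, {"dx": -7.8, "dy": -22.5, "az": -0.024}, {"dx": -7.3, "dy": -22.7, "az": -0.024}, {"dx": -6.7, "dy": -22.9, "az": -0.024}, {"dx": -6.2, "dy": -23.0, "az": -0.024}]
```

>>> play_rows(moves=[{"dx": 0,"dy": 0,"dz": -15,"ax": 0,"ay": 0,"az": 0},{"dx": 0,"dy": 0,"dz": -32,"ax": 0,"ay": 0,"az": 0},{"dx": 0,"dy": 0,"dz": -32,"ax": 0,"ay": 0,"az": 0},{"dx": 0,"dy": 0,"dz": -13,"ax": 0,"ay": 0,"az": 0},{"dx": 0,"dy": 0,"dz": 0,"ax": 0,"ay": 0,"az": 0}])

```text
t: 29.13
tool_pos: [0.4313, -0.198, 0.0728]
orientation: [0.104, 0.995, -0.001, 0.003]
wrist_force: [0.6, -0.3, -1.4]
finger_gap: 0.311
grip_force: 59.2
```

>>> play_rows(moves=[{"dx": -11,"dy": -21.5,"dz": 0,"ax": 0,"ay": 0,"az": -0.024},{"dx": -10.5,"dy": -21.5,"dz": 0,"ax": 0,"ay": 0,"az": -0.024},{"dx": -10,"dy": -21.5,"dz": 0,"ax": 0,"ay": 0,"az": -0.024},{"dx": -9.5,"dy": -22,"dz": 0,"ax": 0,"ay": 0,"az": -0.024},{"dx": -9,"dy": -22,"dz": 0,"ax": 0,"ay": 0,"az": -0.024}])

```text
t: 29.55
tool_pos: [0.4598, -0.3123, 0.0675]
orientation: [0.044, 0.999, 0.001, -0.001]
wrist_force: [1.3, -1.2, -0.8]
finger_gap: 0.31
grip_force: 59.3
```

>>> play_rows(moves=[{"dx": -8.5,"dy": -22.5,"dz": 0,"ax": 0,"ay": 0,"az": -0.024},{"dx": -8,"dy": -22.5,"dz": 0,"ax": 0,"ay": 0,"az": -0.024},{"dx": -7.5,"dy": -23,"dz": 0,"ax": 0,"ay": 0,"az": -0.024},{"dx": -6.5,"dy": -23,"dz": 0,"ax": 0,"ay": 0,"az": -0.024},{"dx": -6,"dy": -23,"dz": 0,"ax": 0,"ay": 0,"az": -0.024}])

```text
t: 29.97
tool_pos: [0.4917, -0.4277, 0.0669]
orientation: [-0.016, 1.0, 0.001, -0.001]
wrist_force: [0.8, -0.5, -0.7]
finger_gap: 0.31
grip_force: 59.3
```

>>> play_rows(moves=[{"dx": 0,"dy": 0,"dz": 0,"ax": 0,"ay": 0,"az": 0},{"dx": 0,"dy": 0,"dz": 0,"ax": 0,"ay": 0,"az": 0},{"dx": 0,"dy": 0,"dz": 0,"ax": 0,"ay": 0,"az": 0},{"dx": 0,"dy": 0,"dz": 0,"ax": 0,"ay": 0,"az": 0},{"dx": 0,"dy": 0,"dz": 0,"ax": 0,"ay": 0,"az": 0}])

```text
t: 30.38
tool_pos: [0.4922, -0.4262, 0.069]
orientation: [-0.016, 1.0, 0.001, -0.0]
wrist_force: [0.1, -0.5, -1.4]
finger_gap: 0.316
grip_force: 59.4
```

```bash
python3 - <<'E'
from h import *
plan((492,-428,-17.5,181.6))
E
```

```text
now [ 492.2 -426.2   69. ] yaw -178.2 tilt [-0.001  0.001] q [-0.71  0.62  0.23  1.18  0.   -0.75] gap 0.316 grip 59.4 t 30.4 F [ 0.1 -0.5 -1.4]
-> (492, -428, -17.5, 181.6)
[{"dy": -0.6, "dz": 28.8, "az": 0.001}, {"dx": 0.1, "dy": -0.6, "dz": 28.8, "az": 0.001}, {"dx": 0.1, "dy": -0.6, "dz": 28.8, "az": 0.001}]
```

>>> play_rows(moves=[{"dx": 0,"dy": -2,"dz": 30,"ax": 0,"ay": 0,"az": 0},{"dx": 0,"dy": 0,"dz": 30,"ax": 0,"ay": 0,"az": 0},{"dx": 0,"dy": 0,"dz": 18,"ax": 0,"ay": 0,"az": 0},{"dx": 0,"dy": 0,"dz": 6,"ax": 0,"ay": 0,"az": 0},{"dx": 0,"dy": 0,"dz": 0,"ax": 0,"ay": 0,"az": 0}])

```text
t: 30.8
tool_pos: [0.4913, -0.4277, -0.0157]
orientation: [-0.016, 1.0, 0.001, -0.001]
wrist_force: [0.0, -0.1, -0.5]
finger_gap: 0.307
grip_force: 59.4
```

>>> play_rows(moves=[{"dx": 0,"dy": 0,"dz": 0,"ax": 0,"ay": 0,"az": 0},{"dx": 0,"dy": 0,"dz": 0,"ax": 0,"ay": 0,"az": 0},{"dx": 0,"dy": 0,"dz": 0,"ax": 0,"ay": 0,"az": 0},{"dx": 0,"dy": 0,"dz": 0,"ax": 0,"ay": 0,"az": 0},{"dx": 0,"dy": 0,"dz": 0,"ax": 0,"ay": 0,"az": 0}])

```text
t: 31.22
tool_pos: [0.493, -0.4299, -0.0137]
orientation: [-0.016, 1.0, -0.001, 0.001]
wrist_force: [0.3, 0.4, -0.9]
finger_gap: 0.312
grip_force: 59.4
```

>>> play_rows(moves=[{"dx": 0,"dy": 0,"dz": 1.5,"ax": 0,"ay": 0,"az": 0},{"dx": 0,"dy": 0,"dz": 0,"ax": 0,"ay": 0,"az": 0},{"dx": 0,"dy": 0,"dz": 0,"ax": 0,"ay": 0,"az": 0},{"dx": 0,"dy": 0,"dz": 0,"ax": 0,"ay": 0,"az": 0}])

```text
t: 31.55
tool_pos: [0.4925, -0.4295, -0.0161]
orientation: [-0.016, 1.0, 0.0, -0.0]
wrist_force: [-0.5, 0.1, -0.4]
finger_gap: 0.311
grip_force: 59.4
```

>>> play_rows(moves=[{"dx": 0,"dy": 0,"dz": 1.4,"ax": 0,"ay": 0,"az": 0},{"dx": 0,"dy": 0,"dz": 0,"ax": 0,"ay": 0,"az": 0},{"dx": 0,"dy": 0,"dz": 0,"ax": 0,"ay": 0,"az": 0},{"dx": 0,"dy": 0,"dz": 0,"ax": 0,"ay": 0,"az": 0}])

```text
t: 31.88
tool_pos: [0.4925, -0.4295, -0.0175]
orientation: [-0.016, 1.0, 0.0, -0.0]
wrist_force: [0.6, 0.5, -0.1]
finger_gap: 0.307
grip_force: 59.4
```

>>> play_rows(hand=0.1, moves=[{"dx": 0,"dy": 0,"dz": 0,"ax": 0,"ay": 0,"az": 0},{"dx": 0,"dy": 0,"dz": 0,"ax": 0,"ay": 0,"az": 0},{"dx": 0,"dy": 0,"dz": 0,"ax": 0,"ay": 0,"az": 0},{"dx": 0,"dy": 0,"dz": 0,"ax": 0,"ay": 0,"az": 0}])

```text
t: 32.22
tool_pos: [0.4927, -0.4296, -0.0172]
orientation: [-0.016, 1.0, -0.0, 0.0]
wrist_force: [0.2, -0.1, 0.2]
finger_gap: 0.446
grip_force: 0.0
```

>>> play_rows(moves=[{"dx": 0,"dy": 0,"dz": -10,"ax": 0,"ay": 0,"az": 0},{"dx": 0,"dy": 0,"dz": -30,"ax": 0,"ay": 0,"az": 0},{"dx": 0,"dy": 0,"dz": -30,"ax": 0,"ay": 0,"az": 0},{"dx": 0,"dy": 0,"dz": -15,"ax": 0,"ay": 0,"az": 0},{"dx": 0,"dy": 0,"dz": 0,"ax": 0,"ay": 0,"az": 0}])

```text
t: 32.63
tool_pos: [0.4954, -0.432, 0.0739]
orientation: [-0.016, 1.0, -0.003, 0.004]
wrist_force: [1.0, 0.0, 0.5]
finger_gap: 0.449
grip_force: 0.0
```

```bash
python3 - <<'E'
from h import *
plan((442,117,70,180))
E
```

```text
now [ 495.4 -432.    73.9] yaw -178.2 tilt [ 0.008 -0.007] q [-0.72  0.62  0.24  1.18 -0.   -0.75] gap 0.449 grip 0.0 t 32.6 F [1.  0.  0.5]
-> (442, 117, 70, 180)
[{"dx": 2.4, "dy": 36.7, "ay": 0.001, "az": 0.002}, {"dx": 2.5, "dy": 36.7, "ay": 0.001, "az": 0.002}, {"dx": 2.6, "dy": 36.7, "ay": 0.001, "az": 0.002}, {"dx": 2.7, "dy": 36.7, "ay": 0.001, "az": 0.002}, {"dx": 2.7, "dy": 36.7, "dz": 0.1, "ay": 0.001, "az": 0.002}]
[{"dx": 2.8, "dy": 36.7, "dz": 0.1, "ay": 0.001, "az": 0.002}, {"dx": 2.9, "dy": 36.7, "dz": 0.1, "ay": 0.001, "az": 0.002}, {"dx": 3.0, "dy": 36.7, "dz": 0.1, "ay": 0.001, "az": 0.002}, {"dx": 3.0, "dy": 36.6, "dz": 0.1, "ay": 0.001, "az": 0.002}, {"dx": 3.1, "dy": 36.6, "dz": 0.2, "ay": 0.001, "az": 0.002}]
[{"dx": 3.2, "dy": 36.6, "dz": 0.2, "ay": 0.001, "az": 0.002}, {"dx": 3.3, "dy": 36.6, "dz": 0.2, "ay": 0.001, "az": 0.002}, {"dx": 3.3, "dy": 36.6, "dz": 0.2, "ay": 0.001, "az": 0.002}, {"dx": 3.4, "dy": 36.6, "dz": 0.2, "ay": 0.001, "az": 0.002}, {"dx": 3.5, "dy": 36.6, "dz": 0.2, "ay": 0.001, "az": 0.002}]
```

>>> play_rows(hand=-0.8, moves=[{"dx": 2.5,"dy": 36.5,"dz": 0,"ax": 0,"ay": 0,"az": 0.002},{"dx": 2.5,"dy": 36.5,"dz": 0,"ax": 0,"ay": 0,"az": 0.002},{"dx": 2.5,"dy": 36.5,"dz": 0,"ax": 0,"ay": 0,"az": 0.002},{"dx": 2.5,"dy": 36.5,"dz": 0,"ax": 0,"ay": 0,"az": 0.002},{"dx": 2.5,"dy": 36.5,"dz": 0,"ax": 0,"ay": 0,"az": 0.002}])

```text
t: 33.05
tool_pos: [0.4741, -0.2457, 0.0673]
orientation: [-0.01, 1.0, 0.0, -0.0]
wrist_force: [0.4, 0.3, 0.9]
finger_gap: 0.899
grip_force: 0.0
```

>>> play_rows(moves=[{"dx": 3,"dy": 36.5,"dz": 0,"ax": 0,"ay": 0,"az": 0.002},{"dx": 3,"dy": 36.5,"dz": 0,"ax": 0,"ay": 0,"az": 0.002},{"dx": 3,"dy": 36.5,"dz": 0,"ax": 0,"ay": 0,"az": 0.002},{"dx": 3,"dy": 36.5,"dz": 0,"ax": 0,"ay": 0,"az": 0.002},{"dx": 3,"dy": 36.5,"dz": 0,"ax": 0,"ay": 0,"az": 0.002}])

```text
t: 33.47
tool_pos: [0.4561, -0.0635, 0.0675]
orientation: [-0.005, 1.0, 0.0, -0.0]
wrist_force: [1.0, 0.4, -0.9]
finger_gap: 0.901
grip_force: 0.0
```

>>> play_rows(moves=[{"dx": 3,"dy": 36.5,"dz": 0,"ax": 0,"ay": 0,"az": 0.002},{"dx": 3,"dy": 36.5,"dz": 0,"ax": 0,"ay": 0,"az": 0.002},{"dx": 3,"dy": 36.5,"dz": 0,"ax": 0,"ay": 0,"az": 0.002},{"dx": 3,"dy": 36.5,"dz": 0,"ax": 0,"ay": 0,"az": 0.002},{"dx": 3,"dy": 36,"dz": 0,"ax": 0,"ay": 0,"az": 0.002}])

```text
t: 33.88
tool_pos: [0.4398, 0.1184, 0.0676]
orientation: [-0.001, 1.0, -0.0, -0.0]
wrist_force: [1.4, -0.1, 0.4]
finger_gap: 0.898
grip_force: 0.0
```

>>> play_rows(moves=[{"dx": 0,"dy": 0,"dz": 0,"ax": 0,"ay": 0,"az": 0},{"dx": 0,"dy": 0,"dz": 0,"ax": 0,"ay": 0,"az": 0},{"dx": 0,"dy": 0,"dz": 0,"ax": 0,"ay": 0,"az": 0},{"dx": 0,"dy": 0,"dz": 0,"ax": 0,"ay": 0,"az": 0},{"dx": 0,"dy": 0,"dz": 0,"ax": 0,"ay": 0,"az": 0}])

```text
t: 34.3
tool_pos: [0.4406, 0.1154, 0.0675]
orientation: [0.001, 1.0, -0.0, -0.0]
wrist_force: [0.3, -0.3, -0.2]
finger_gap: 0.902
grip_force: 0.0
```

```bash
python3 - <<'E'
from h import *
plan((442,117,-15,180))
p,d=cams.camera("side");cv2.imwrite("pics/g.png",cv2.resize(p[140:440,220:480],None,fx=2,fy=2)[:,:,::-1])
E
```

```text
now [440.6 115.4  67.5] yaw 179.9 tilt [-0. -0.] q [ 0.26  0.27 -0.34  0.96 -0.    0.26] gap 0.902 grip 0.0 t 34.3 F [ 0.3 -0.3 -0.2]
-> (442, 117, -15, 180)
[{"dx": -0.5, "dy": 0.5, "dz": 27.5}, {"dx": -0.5, "dy": 0.5, "dz": 27.5}, {"dx": -0.5, "dy": 0.5, "dz": 27.5}]
```

View pics/g.png

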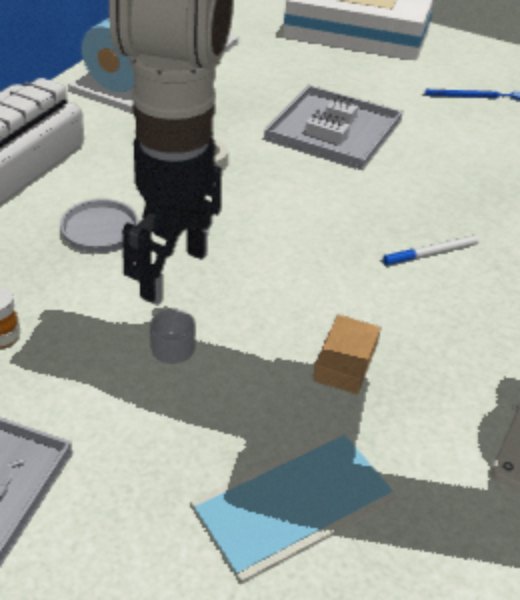

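Both blocks stand in the square tray, at (340,105) and (327,125). The open fingers straddle the cup at (173,335). Going down for the cup.

>>> play_rows(moves=[{"dx": -1,"dy": 1.5,"dz": 30,"ax": 0,"ay": 0,"az": 0},{"dx": 0,"dy": 0,"dz": 30,"ax": 0,"ay": 0,"az": 0},{"dx": 0,"dy": 0,"dz": 20,"ax": 0,"ay": 0,"az": 0},{"dx": 0,"dy": 0,"dz": 7,"ax": 0,"ay": 0,"az": 0},{"dx": 0,"dy": 0,"dz": 0,"ax": 0,"ay": 0,"az": 0}])

```text
t: 34.77
tool_pos: [0.4399, 0.1169, -0.021]
orientation: [0.0, 1.0, -0.001, -0.002]
wrist_force: [-0.5, 1.6, 1.0]
finger_gap: 0.901
grip_force: 0.0
```

>>> play_rows(moves=[{"dx": 0,"dy": 0,"dz": 0,"ax": 0,"ay": 0,"az": 0},{"dx": 0,"dy": 0,"dz": 0,"ax": 0,"ay": 0,"az": 0},{"dx": 0,"dy": 0,"dz": 0,"ax": 0,"ay": 0,"az": 0},{"dx": 0,"dy": 0,"dz": 0,"ax": 0,"ay": 0,"az": 0},{"dx": 0,"dy": 0,"dz": 0,"ax": 0,"ay": 0,"az": 0}])

```text
t: 35.18
tool_pos: [0.4425, 0.1185, -0.0185]
orientation: [-0.001, 1.0, 0.0, 0.001]
wrist_force: [0.4, -0.4, 0.2]
finger_gap: 0.902
grip_force: 0.0
```

>>> play_rows(hand=1, moves=[{"dx": 0,"dy": 0,"dz": 0,"ax": 0,"ay": 0,"az": 0},{"dx": 0,"dy": 0,"dz": 0,"ax": 0,"ay": 0,"az": 0},{"dx": 0,"dy": 0,"dz": 0,"ax": 0,"ay": 0,"az": 0},{"dx": 0,"dy": 0,"dz": 0,"ax": 0,"ay": 0,"az": 0},{"dx": 0,"dy": 0,"dz": 0,"ax": 0,"ay": 0,"az": 0}])

```text
t: 35.6
tool_pos: [0.4419, 0.1182, -0.0186]
orientation: [-0.001, 1.0, -0.0, 0.0]
wrist_force: [-1.4, -0.5, 6.7]
finger_gap: 0.556
grip_force: 61.2
```

```bash
python3 - <<'E'
from h import *
plan((441.5,117,70,180),(637.5,-8.5,70,180))
E
```

```text
now [441.9 118.2 -18.6] yaw -179.9 tilt [ 0.001 -0.   ] q [ 0.26  0.39 -0.44  0.74 -0.    0.26] gap 0.556 grip 61.2 t 35.6 F [-1.4 -0.5  6.7]
-> (441.5, 117, 70, 180)
[{"dx": 0.1, "dy": -0.4, "dz": -29.5}, {"dx": 0.1, "dy": -0.4, "dz": -29.5}, {"dx": 0.1, "dy": -0.4, "dz": -29.5}]
-> (637.5, -8.5, 70, 180)
[{"dx": -19.6, "dy": -12.5}, {"dx": -19.6, "dy": -12.5}, {"dx": -19.6, "dy": -12.5}, {"dx": -19.6, "dy": -12.5}, {"dx": -19.6, "dy": -12.5}]
[{"dx": -19.6, "dy": -12.5}, {"dx": -19.6, "dy": -12.5}, {"dx": -19.6, "dy": -12.5}, {"dx": -19.6, "dy": -12.5}, {"dx": -19.6, "dy": -12.5}]
```

>>> play_rows(moves=[{"dx": 0,"dy": 0,"dz": -15,"ax": 0,"ay": 0,"az": 0},{"dx": 0,"dy": 0,"dz": -32,"ax": 0,"ay": 0,"az": 0},{"dx": 0,"dy": 0,"dz": -30,"ax": 0,"ay": 0,"az": 0},{"dx": 0,"dy": 0,"dz": -13,"ax": 0,"ay": 0,"az": 0},{"dx": 0,"dy": 0,"dz": 0,"ax": 0,"ay": 0,"az": 0}])

```text
t: 36.02
tool_pos: [0.4445, 0.1191, 0.074]
orientation: [-0.001, 1.0, 0.001, 0.004]
wrist_force: [1.2, 0.9, -0.8]
finger_gap: 0.562
grip_force: 61.8
```

>>> play_rows(moves=[{"dx": -19.5,"dy": -12.5,"dz": 0,"ax": 0,"ay": 0,"az": 0},{"dx": -19.5,"dy": -12.5,"dz": 0,"ax": 0,"ay": 0,"az": 0},{"dx": -19.5,"dy": -12.5,"dz": 0,"ax": 0,"ay": 0,"az": 0},{"dx": -19.5,"dy": -12.5,"dz": 0,"ax": 0,"ay": 0,"az": 0},{"dx": -19.5,"dy": -12.5,"dz": 0,"ax": 0,"ay": 0,"az": 0}])

```text
t: 36.43
tool_pos: [0.539, 0.0552, 0.069]
orientation: [-0.001, 1.0, -0.0, -0.001]
wrist_force: [0.6, -0.3, 0.8]
finger_gap: 0.56
grip_force: 61.8
```

>>> play_rows(moves=[{"dx": -19.5,"dy": -12.5,"dz": 0,"ax": 0,"ay": 0,"az": 0},{"dx": -19.5,"dy": -12.5,"dz": 0,"ax": 0,"ay": 0,"az": 0},{"dx": -19.5,"dy": -12.5,"dz": 0,"ax": 0,"ay": 0,"az": 0},{"dx": -19.5,"dy": -12.5,"dz": 0,"ax": 0,"ay": 0,"az": 0},{"dx": -19.5,"dy": -12.5,"dz": 0,"ax": 0,"ay": 0,"az": 0}])

```text
t: 36.85
tool_pos: [0.6365, -0.0072, 0.0684]
orientation: [-0.001, 1.0, 0.0, -0.002]
wrist_force: [0.8, 1.1, -0.1]
finger_gap: 0.558
grip_force: 61.8
```

>>> play_rows(moves=[{"dx": 0,"dy": 0,"dz": 0,"ax": 0,"ay": 0,"az": 0},{"dx": 0,"dy": 0,"dz": 0,"ax": 0,"ay": 0,"az": 0},{"dx": 0,"dy": 0,"dz": 0,"ax": 0,"ay": 0,"az": 0},{"dx": 0,"dy": 0,"dz": 0,"ax": 0,"ay": 0,"az": 0},{"dx": 0,"dy": 0,"dz": 0,"ax": 0,"ay": 0,"az": 0}])

```text
t: 37.27
tool_pos: [0.6357, -0.0058, 0.0703]
orientation: [-0.001, 1.0, 0.0, -0.001]
wrist_force: [0.6, -0.1, -0.3]
finger_gap: 0.557
grip_force: 61.8
```

```bash
python3 - <<'E'
from h import *
plan((637.5,-8.5,-14,180))
E
```

```text
now [635.7  -5.8  70.3] yaw -179.9 tilt [-0.001  0.   ] q [-0.01  0.59  0.18  1.16  0.   -0.01] gap 0.557 grip 61.8 t 37.3 F [ 0.6 -0.1 -0.3]
-> (637.5, -8.5, -14, 180)
[{"dx": -0.6, "dy": -0.9, "dz": 28.1, "az": 0.001}, {"dx": -0.6, "dy": -0.9, "dz": 28.1, "az": 0.001}, {"dx": -0.6, "dy": -0.9, "dz": 28.1, "az": 0.001}]
```

>>> play_rows(moves=[{"dx": -1,"dy": -2.5,"dz": 28,"ax": 0,"ay": 0,"az": 0},{"dx": 0,"dy": 0,"dz": 28,"ax": 0,"ay": 0,"az": 0},{"dx": 0,"dy": 0,"dz": 20,"ax": 0,"ay": 0,"az": 0},{"dx": 0,"dy": 0,"dz": 6,"ax": 0,"ay": 0,"az": 0},{"dx": 0,"dy": 0,"dz": 0,"ax": 0,"ay": 0,"az": 0}])

```text
t: 37.68
tool_pos: [0.6356, -0.0085, -0.0125]
orientation: [-0.001, 1.0, 0.0, -0.002]
wrist_force: [0.1, 0.1, -0.6]
finger_gap: 0.561
grip_force: 61.9
```

>>> play_rows(moves=[{"dx": 0,"dy": 0,"dz": 0,"ax": 0,"ay": 0,"az": 0},{"dx": 0,"dy": 0,"dz": 0,"ax": 0,"ay": 0,"az": 0},{"dx": 0,"dy": 0,"dz": 0,"ax": 0,"ay": 0,"az": 0},{"dx": 0,"dy": 0,"dz": 0,"ax": 0,"ay": 0,"az": 0},{"dx": 0,"dy": 0,"dz": 0,"ax": 0,"ay": 0,"az": 0}])

```text
t: 38.1
tool_pos: [0.6384, -0.009, -0.0106]
orientation: [-0.001, 1.0, -0.0, 0.001]
wrist_force: [-0.5, 0.4, 0.3]
finger_gap: 0.558
grip_force: 61.8
```

>>> play_rows(moves=[{"dx": 0,"dy": 0,"dz": 1.5,"ax": 0,"ay": 0,"az": 0},{"dx": 0,"dy": 0,"dz": 0,"ax": 0,"ay": 0,"az": 0},{"dx": 0,"dy": 0,"dz": 0,"ax": 0,"ay": 0,"az": 0},{"dx": 0,"dy": 0,"dz": 0,"ax": 0,"ay": 0,"az": 0}])

```text
t: 38.43
tool_pos: [0.6377, -0.0091, -0.013]
orientation: [-0.001, 1.0, -0.0, -0.0]
wrist_force: [-0.8, -0.1, -0.1]
finger_gap: 0.559
grip_force: 61.8
```

>>> play_rows(moves=[{"dx": 0,"dy": 0,"dz": 1.4,"ax": 0,"ay": 0,"az": 0},{"dx": 0,"dy": 0,"dz": 0,"ax": 0,"ay": 0,"az": 0},{"dx": 0,"dy": 0,"dz": 0,"ax": 0,"ay": 0,"az": 0},{"dx": 0,"dy": 0,"dz": 0,"ax": 0,"ay": 0,"az": 0}])

```text
t: 38.77
tool_pos: [0.6377, -0.0091, -0.0144]
orientation: [-0.001, 1.0, 0.0, -0.0]
wrist_force: [-1.1, -0.1, -0.7]
finger_gap: 0.555
grip_force: 61.9
```

>>> play_rows(hand=-0.6, moves=[{"dx": 0,"dy": 0,"dz": 0,"ax": 0,"ay": 0,"az": 0},{"dx": 0,"dy": 0,"dz": 0,"ax": 0,"ay": 0,"az": 0},{"dx": 0,"dy": 0,"dz": 0,"ax": 0,"ay": 0,"az": 0},{"dx": 0,"dy": 0,"dz": 0,"ax": 0,"ay": 0,"az": 0}])

```text
t: 39.1
tool_pos: [0.6379, -0.0091, -0.0142]
orientation: [-0.001, 1.0, -0.0, 0.0]
wrist_force: [-0.1, -0.5, -0.0]
finger_gap: 0.801
grip_force: 0.0
```

>>> play_rows(moves=[{"dx": 0,"dy": 0,"dz": -10,"ax": 0,"ay": 0,"az": 0},{"dx": 0,"dy": 0,"dz": -30,"ax": 0,"ay": 0,"az": 0},{"dx": 0,"dy": 0,"dz": -35,"ax": 0,"ay": 0,"az": 0},{"dx": 0,"dy": 0,"dz": -35,"ax": 0,"ay": 0,"az": 0},{"dx": 0,"dy": 0,"dz": 0,"ax": 0,"ay": 0,"az": 0}])

```text
t: 39.52
tool_pos: [0.6433, -0.0091, 0.1054]
orientation: [-0.001, 1.0, -0.0, 0.008]
wrist_force: [1.4, -1.1, 1.6]
finger_gap: 0.802
grip_force: 0.0
```

>>> play_rows(moves=[{"dx": 30,"dy": 0,"dz": -10,"ax": 0,"ay": 0,"az": 0},{"dx": 35,"dy": 0,"dz": -10,"ax": 0,"ay": 0,"az": 0},{"dx": 35,"dy": 0,"dz": -10,"ax": 0,"ay": 0,"az": 0},{"dx": 35,"dy": 0,"dz": 0,"ax": 0,"ay": 0,"az": 0},{"dx": 35,"dy": 0,"dz": 0,"ax": 0,"ay": 0,"az": 0}])

```text
t: 39.93
tool_pos: [0.467, -0.0092, 0.127]
orientation: [-0.001, 1.0, -0.0, 0.001]
wrist_force: [0.5, -0.8, 0.6]
finger_gap: 0.8
grip_force: 0.0
```

>>> play_rows(moves=[{"dx": 30,"dy": 0,"dz": 0,"ax": 0,"ay": 0,"az": 0},{"dx": 20,"dy": 0,"dz": 0,"ax": 0,"ay": 0,"az": 0},{"dx": 0,"dy": 0,"dz": 0,"ax": 0,"ay": 0,"az": 0},{"dx": 0,"dy": 0,"dz": 0,"ax": 0,"ay": 0,"az": 0},{"dx": 0,"dy": 0,"dz": 0,"ax": 0,"ay": 0,"az": 0}])

```text
t: 40.35
tool_pos: [0.4192, -0.0093, 0.1267]
orientation: [-0.001, 1.0, -0.0, 0.001]
wrist_force: [-0.1, 0.3, 0.0]
finger_gap: 0.8
grip_force: 0.0
```

```bash
python3 - <<'E'
from h import *
plan()
p,d=cams.camera("side");cv2.imwrite("pics/i.png",cv2.resize(p[130:480,90:490],None,fx=1.7,fy=1.7)[:,:,::-1])
X=cloud("side",d)
for n in("cup","bur_block_small","bur_block_large","round_dish","tape_roll","bottle"):
    for r in cams.outline_of(n,"side")[:2]:
        H=X[r['mask']];t=H[H[:,2]>np.percentile(H[:,2],60)];print(n,round(r['conf'],2),rect(t),"ztop",np.percentile(H[:,2],95))
E
```

```text
now [419.2  -9.3 126.7] yaw -179.9 tilt [ 0.003 -0.   ] q [-0.02  0.13 -0.34  1.1  -0.   -0.02] gap 0.800 grip 0.0 t 40.4 F [-0.1  0.3  0. ]
cup 0.61 (array([637. ,  -6.7]), 50.5, 47.1, -41.9) ztop 0.04008740256218849
bur_block_small 0.65 (array([264.9, 124.9]), 1224.0, 42.6, -67.6) ztop 0.036143811769847545
bur_block_small 0.56 (array([375. , 342.4]), 957.9, 93.7, -53.4) ztop 0.014213091024205265
bur_block_large 0.47 (array([ 488.7, -369.2]), 57.2, 28.0, 1.2) ztop 0.030359002012377713
round_dish 0.74 (array([375.9, 343.2]), 957.9, 96.2, -53.4) ztop 0.014511247180493934
tape_roll 0.64 (array([ 612.1, -209.4]), 65.8, 42.3, -58.7) ztop 0.02486139278904749
bottle 0.72 (array([333. , 438.1]), 766.4, 37.6, -40.0) ztop 0.05903757348607301
bottle 0.57 (array([636.7,  -7.4]), 50.4, 42.7, -53.4) ztop 0.03912506771101731
```

View pics/i.png

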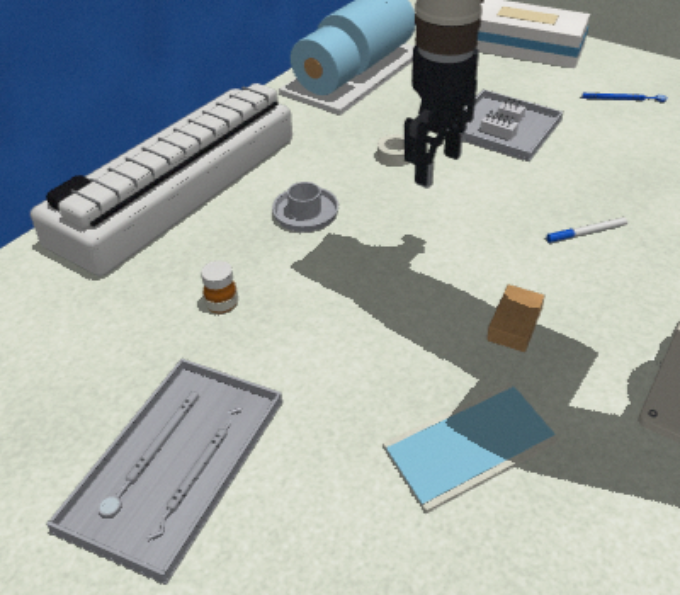

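Everything is in place:
- **Long tray:** both instruments lie flat, at (150,450) and (195,475).
- **Round dish:** the cup stands upright at (305,200).
- **Square tray:** both blocks are upright, at about (505,115).
- **Left alone:** the tape and jar have not moved, and the gripper is free.

Handing in.

```bash
python3 -c "
from workcell import ticket
print(ticket.finish_job())"
```

```text
the job is handed in; nothing more can be done
None
```

The job is handed in: the last camera picture shows both instruments flat side by side in the long tray, both bur blocks upright in the square tray and the cup upright in the round dish, with the tape and jar left where they were, everything released, and about 40 s of the 115 s used.

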